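Clamp the roaster lid with its over-centre cam lever

ROBOT

A 6-joint arm with a two-finger parallel gripper is mounted at the origin on the work surface. World frame = base frame: x ahead of the robot, y to its left, z up, the work surface at z = 0. Lengths are in m, angles in rad, forces in N, time in s.
With the tool pointing down it reaches from about 0.2 to 0.875 m from the base axis. Payload 3.4 kg.
Tool frame: the origin (TCP) lies at the very end of the fingers, on their centre line; the grasp point (between the pads) lies 19 mm behind it (bot.pinch_z is the distance from the TCP to the grasp point, in m); z points along the fingers, y is the direction in which the jaws open and shut (so a half turn about z gives the same grasp; the last joint's range is limited). The gripper opens to 94 mm and grips with 3 to 60 N. Pads are 16 mm wide; open, the fingers measure 119 mm over their backs; the gripper's body (75 mm by 177 mm) begins 78 mm behind the grasp point.
Start: joints at [1.13, 0.276, 1.505, -0, 1.361, -0.121], TCP at [0.181, 0.546, 0.17] pointing down, gripper open.
Joint ranges: [-2.89, 2.89], [-0.75, 2.08], [0.22, 2.7], [-1.18, 4.32], [0.11, 2.71], [-2.7, 2.7]. Speed limits (rad/s): [2.57, 2.57, 3.14, 3.14, 3.14, 3.14].

INTERFACE

Orientations are given as a 3x3 rotation matrix whose columns are the frame's x, y, z axes.
In Python, from cell import sense, eyes, order, bot gives the robot as it stands.
- The arm moves only by the tool arm_command, never from a script. Its argument "rows" is a list of rows, each an object of numbers: "dx", "dy", "dz": the shift along the tool's x, y, z in mm; "wx", "wy", "wz": the turn, a rotation vector about the tool's x, y, z in degrees; "fingers": the finger opening in mm, from 0 to 94. A call has 1 to 5 rows; each row shifts and turns the commanded pose from where the row before left it, along the tool's axes as they then stand; what a row does not reach is not made up. A row lasts 1/8 s, in which the tool goes at most 62.5 mm and 10.7 degrees, less where a joint would pass 70% of its speed; a pose out of reach is approached as far as the arm can. A call with a gripper value outside its range is refused whole. The fingers move at their own pace and stop on an object; "squeeze" is the grip in N (left out, the last holds). Time passes only in rows, so rows that do not move let the fingers close. It gives the time, the measured TCP pose, the force and the opening at its end, in the units of the state.
- sense(): the state, without advancing time (a new reading comes with each control period).
- eyes.capture(name): name is "side" or "top" or "wrist"; returns the picture (480x640x3 uint8, red, green, blue); there is no depth.
- eyes.camera_params(name): a dict with "mtx" (3x3 intrinsics, pixels), "cam_to_world" (4x4, takes a point from camera to world coordinates). Camera axes: x right, y up, looking along -z (the intrinsics and any distortion apply to the point x, -y, -z); pixel columns grow to the right and rows downward; lengths in m; the calibration is good to about 2 mm. A picture is of the moment at which its call begins: read the wrist's pose just before it. camera_params takes no time and is no camera call; for the wrist camera it gives the pose at the moment of the call.
- order.finish_job(): hands the job in, once; it reports no verdict.
The state is a dict: "t": time; "q": joint angles; "qvel": joint speeds; "effort": joint torques, N m; "tcp_pos": TCP position; "tool_rot": TCP orientation; "wrist_force": force on the tool from outside, world axes, zero at the start; "wrist_torque": the same for the moment, N m; "opening": finger opening in m.
Only numpy, scipy, OpenCV 4.12 (cv2) and the standard library are available. Lean on these libraries where they do the work, as an engineer would, in place of code of your own. Each camera call takes 0.05 s, during which the arm holds its last target.

TASK

Take the roaster's lid from the trivet and set it into the round collar on top of the roaster without dropping it. Then flip the clamp's cam lever over until it snaps past centre, press it firmly home against its stop for a moment (a good 10 N, never more than 30 N on the lever at any time) and let go, leaving the lid seated and clamped. Leave the jar, the mugs and the scoop where they are.

Things in the scene. Friction and masses are not known exactly. Their poses are not given: they have to be found in the camera images.
- lid_knob (a point): Centre of the grip part of the loose lid's black knob, an upright cylinder 28 mm across on the lid's axis; the grip part runs 22 to 52 mm above the lid's underside, over an 18 mm stem. This point lies 36 mm above the lid's underside; z is the lid's axis, up
- lid: The loose lid: aluminium disc 96.8 mm across, 12 mm thick, lower edge bevelled 2 mm, about 0.28 kg, lying flat on an open trivet of crossed aluminium bars (fixed, top 18 mm above the counter). Round: yaw does not matter. Origin at the centre of its underside, z up
- mouth (a point): Centre of the round seat on the roaster's flat top, where the lid's underside must rest, 120 mm above the counter. A steel collar 8 mm high, 100.4 mm inside and 112 mm outside, surrounds it. Axes are the roaster's: z up, y from the lever pivot towards the mouth. The seat is 70 mm to +y of the roaster's centre
- roaster: The roaster, a grey box fixed on the counter, 200 (x) by 320 (y) by 120 mm high, front with red switch on its -x side; origin at the centre of its foot. On top: the collar (mouth), and the clamp with lever and hold-down arm
- lever_pivot (a point): Centre of the cam lever's axle, 45 mm above the roaster's top and 110 mm from the mouth towards the roaster's -y; axes those of the roaster, the axle along x. Two steel cheeks at 14 to 18 mm either side carry it (44 mm long in y) and reach 13 mm above it
- lever_grip (a point): Point on the cam lever's centre line, 95 mm from the axle, in its black grip. The grip is 20 mm wide (along the axle), 12 mm thick, and runs from 55 to 115 mm from the axle, where the lever ends. Below it is a bare steel bar 14 mm wide, 8 mm thick
- cam_lever (a joint): Lever angle, rad. 0 = open, nearly upright; grows as it goes over and down to the roaster's -y, away from the mouth. Lean from vertical = value + 0.1. Resists with 8 to 13 N at 95 mm from the axle, fading to 0 at dead centre (about 1.1), then snaps on until the pad stops it on the lid, between 1.33 and 1.66: the pad's screw is set differently each time, so feel for it. There it gives some 5 to 10 N per mm
- jar: Bystander: glass storage jar with a wooden stopper, 96 mm across, 156 mm high; origin at the centre of its foot
- mug_a: Bystander: white enamel mug, 82 mm across, 85 mm high, with a handle; origin at the centre of its foot
- mug_b: Bystander: second white enamel mug, same size; origin at the centre of its foot
- scoop: Bystander: steel measuring scoop, a cup 48 mm across and 30 mm high with a flat handle to its -x reaching 110 mm from the cup's centre; origin at the centre of its foot
- holddown: Hold-down arm of the clamp, geared to the lever: pivot (its origin) 28 mm above the roaster's top right under the lever's axle. A sprung rubber pad 16 mm across hangs under it 74 mm from the pivot. Lever open: the arm stands up 1.27 rad, clear of the lid's way, tip about 110 mm above the roaster's top. Lever over: it lies level and the pad presses on the lid about 36 mm from its centre
Mind the look-alikes: they are no part of the job. Of the things like the lid, leave any that is brown; of the rest the smaller one is meant.

How it is judged:
On the way, in this order (a step that is already met when the one before it is completed fails the run):
1. the lid lies flat in the collar, let go, with the lever still open (horizontal distance between lid_knob and mouth below 0.004 m and z of lid_knob in the frame of mouth below 0.0385 m and angle between lid_knob's own z axis and vertical below 0.06 rad and contact force between anything else and lid above 0.5 N and contact force between the fingers and lid below 0.1 N and value of joint cam_lever below 0.4 rad), for 0.2 s.
2. the lever, over centre, is pressed against its stop with at least 7 N (value of joint cam_lever above 1.25 rad and contact force between the fingers and cam_lever above 7 N), for 0.2 s.
At the end, for the whole second after the job is handed in: The lid lies flat in the collar (within 4 mm of its centre, less than 2.5 mm above the seat, tilted under 0.06 rad) and at rest; the lever rests by itself past its dead centre (joint over 1.25 rad); the clamp's pad presses on the lid with more than 3 N (horizontal distance between lid_knob and mouth below 0.004 m and z of lid_knob in the frame of mouth below 0.0385 m and angle between lid_knob's own z axis and vertical below 0.06 rad and linear speed of lid below 0.02 m/s and value of joint cam_lever above 1.25 rad and velocity of joint cam_lever between -0.1 and 0.1 rad/s and contact force between holddown and lid above 3 N); the robot touches nothing.
It fails at once if the lever is loaded with more than 30 N (contact force between anything else and cam_lever above 30 N).
It fails at once if the lid is dropped or thrown (faster than 0.45 m/s while not in the fingers) (contact force between the fingers and lid below 0.05 N and linear speed of lid above 0.45 m/s).
It fails at once if the jar, a mug or the scoop is moved by more than 20 mm (distance of any of jar, mug_a, mug_b, scoop from where it was at the start of the episode above 0.02 m).
It also fails if it takes over 69 s, if anything falls off the work surface, if the arm or the gripper's body presses on something with over 40 N, if the wrist force passes 120 N, or if a joint passes its speed limit or range.

## Working session

There is one attempt and no reset: what is moved stays moved. The work goes in short steps, Python scripts to look and compute and a tool call to move; the robot and the scene stay as the last step left them, time stands still between calls to the robot, and variables do not carry over. Pictures are saved under pics/ and viewed, and the job is handed in when it is done.

Besides the shell and the picture viewer there is one more tool, called after ">>>" as name(argument=value, ...) on one line, values as JSON. arm_command: Moves the arm, as the interface text tells. Its arguments: {"type":"object","properties":{"rows":{"type":"array","items":{"type":"object","properties":{"dx":{"type":"number"},"dy":{"type":"number"},"dz":{"type":"number"},"wx":{"type":"number"},"wy":{"type":"number"},"wz":{"type":"number"},"fingers":{"type":"number"}}}},"squeeze":{"type":"number"}},"required":["rows"]}

```bash
mkdir -p pics; ls; cat > h.py <<'E'
import numpy as np, cv2
from cell import sense, eyes, order, bot
def cap(n,f):
    p=eyes.camera_params(n); im=eyes.capture(n); cv2.imwrite(f'pics/{f}.png',im[:,:,::-1]); np.savez(f'pics/{f}.npz',im=im,mtx=p['mtx'],c2w=p['cam_to_world']); return im,p
def load(f):
    d=np.load(f'pics/{f}.npz'); return d['im'],d['mtx'],d['c2w']
def ray(K,T,u,v):
    d=np.linalg.inv(K)@[u,v,1]; d=np.array([d[0],-d[1],-d[2]]); return T[:3,3],T[:3,:3]@d
def onz(K,T,u,v,z):
    o,d=ray(K,T,u,v); return o+d*(z-o[2])/d[2]
def proj(K,T,p):
    c=T[:3,:3].T@(np.array(p)-T[:3,3]); q=K@[c[0],-c[1],-c[2]]; return q[:2]/q[2]
E
python3 - <<'E'
from h import *
for n in ('side','top','wrist'):
    im,p=cap(n,n+'0'); print(n,p)
s=sense(); print(s)
E
```

```text
pics
side {'mtx': array([[492.73678249,   0.        , 314.03798694],
       [  0.        , 492.73678249, 249.13215386],
       [  0.        ,   0.        ,   1.        ]]), 'cam_to_world': array([[ 0.74438829,  0.33918768, -0.57518501, -0.29825793],
       [-0.66772206,  0.38555211, -0.63678633, -0.89920403],
       [ 0.00577372,  0.85808   ,  0.51348356,  0.91533652],
       [ 0.        ,  0.        ,  0.        ,  1.        ]])}
top {'mtx': array([[491.4177881 ,   0.        , 324.85957815],
       [  0.        , 491.4177881 , 230.73621982],
       [  0.        ,   0.        ,   1.        ]]), 'cam_to_world': array([[-0.01750712,  0.98861222, -0.14946365,  0.35138096],
       [-0.99975181, -0.01524892,  0.01624147,  0.03610246],
       [ 0.01377735,  0.1497109 ,  0.98863382,  1.38816338],
       [ 0.        ,  0.        ,  0.        ,  1.        ]])}
wrist {'mtx': array([[340.89625928,   0.        , 317.44241433],
       [  0.        , 340.89625928, 238.51514159],
       [  0.        ,   0.        ,   1.        ]]), 'cam_to_world': array([[ 0.31377736, -0.90986625, -0.2714538 ,  0.1
[... 266 characters left out ...]
00,  2.34165289e-05,
        1.36068783e+00, -1.21006409e-01]), 'qvel': array([-0.00012073, -0.00209665, -0.00196609, -0.00031861, -0.00193628,
        0.00047248]), 'effort': array([ 1.51338427e-03, -4.04926908e+01, -2.37431073e+01,  7.03514926e-02,
        3.15278652e-02, -8.62388015e-05]), 'tcp_pos': array([0.18059689, 0.54544591, 0.16962091]), 'tool_rot': array([[-9.49286700e-01,  3.14411215e-01, -5.90853974e-04],
       [ 3.14411716e-01,  9.49285961e-01, -1.19865504e-03],
       [ 1.84018795e-04, -1.32363870e-03, -9.99999107e-01]]), 'wrist_force': array([-0.1183841 ,  0.06824403, -0.06048912]), 'wrist_torque': array([-0.02105686, -0.03834179, -0.02346235]), 'opening': 0.093940109613443}
```

View pics/side0.png

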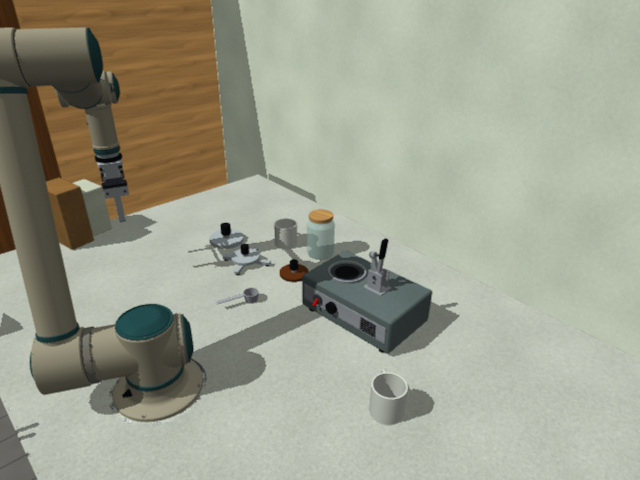

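View pics/top0.png

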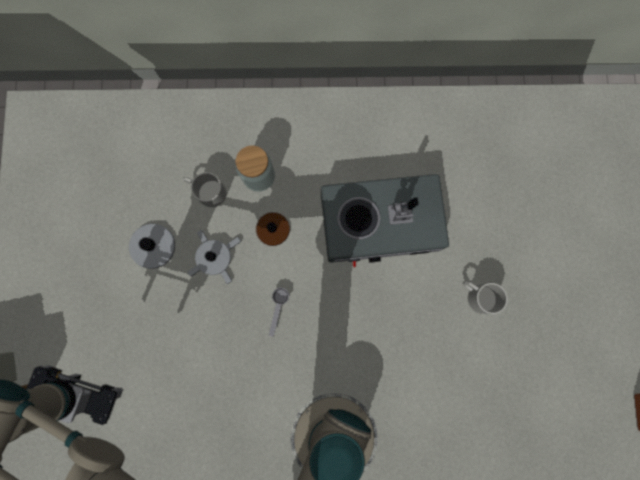

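View pics/wrist0.png

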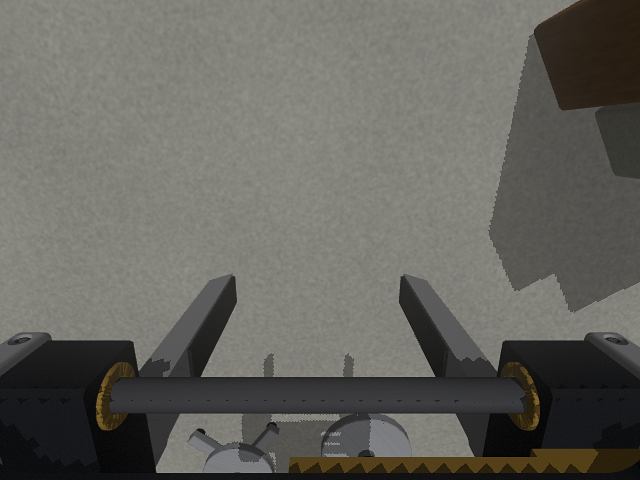

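```bash
python3 - <<'E'
from h import *
im,K,T=load('top0')
# black knobs
for n in('top0','side0'):
    im,K,T=load(n)
    g=im.max(2)
    m=(g<45).astype('u1')
    c,l,st,ce=cv2.connectedComponentsWithStats(m)
    for i in range(1,c):
        if 15<st[i,4]<1500: print(n,st[i],ce[i].round(1),onz(K,T,*ce[i],.05).round(4))
def crop(n,x,y,w,h,f):
    im=load(n)[0][y:y+h,x:x+w,::-1]
    s=min(800//w,600//h); cv2.imwrite(f'pics/{f}.png',cv2.resize(im,None,fx=s,fy=s,interpolation=cv2.INTER_CUBIC))
crop('top0',120,140,180,150,'c1'); crop('top0',315,165,140,105,'c2'); crop('side0',190,200,120,90,'c3'); crop('side0',290,230,150,112,'c4')
E
```

```text
top0 [406 198  12  12  99] [411.9 203.3] [ 0.6273 -0.2295  0.05  ]
top0 [340 200  33  36 917] [356.4 216.8] [ 0.5913 -0.0738  0.05  ]
top0 [262 220  16  13 119] [271.2 226. ] [0.5693 0.1616 0.05  ]
top0 [140 238  16  13 157] [147.1 244. ] [0.5245 0.4998 0.05  ]
top0 [327 247  24  15  80] [336.1 256.8] [ 0.4812 -0.0153  0.05  ]
top0 [206 252  10   9  72] [210.5 255.8] [0.4893 0.3269 0.05  ]
top0 [369 257  11   5  41] [374.2 258.9] [ 0.4737 -0.1196  0.05  ]
top0 [328 409  43  25 404] [349.8 419.1] [ 0.0564 -0.0421  0.05  ]
top0 [  0 417  21  41  97] [  9.7 434.4] [0.0369 0.8334 0.05  ]
top0 [ 22 421  12  12  61] [ 27.4 426.5] [0.0553 0.7897 0.05  ]
top0 [308 420  15  30  78] [312.7 434.1] [0.0214 0.0549 0.05  ]
top0 [ 70 432  12   7  53] [ 74.6 434.7] [0.0328 0.6676 0.05  ]
top0 [309 441  12  39 263] [314.5 460. ] [-0.0422  0.0513  0.05  ]
top0 [116 463   5   6  17] [118.  466.2] [-0.0463  0.5531  0.05  ]
side0 [ 88  29  14  53 410] [94.9 56.2] [1.5129 4.3131 0.05  ]
side0 [19 65 11 22 30] [23.6 76.6] [0.722  3.7602 0.05  ]
side0 [111  76   8  24  89] [115.4  88. ] [1.1227 2.899  0.05 
[... 677 characters left out ...]
. ] [0.6572 0.0054 0.05  ]
side0 [295 277  21  11  79] [307.3 281.9] [0.5244 0.0416 0.05  ]
side0 [303 287  13  24  83] [308.2 302.9] [ 0.456  -0.0404  0.05  ]
side0 [326 302  11  13 102] [330.8 307.8] [ 0.4894 -0.1004  0.05  ]
side0 [423 307   6   9  21] [425.7 310.1] [ 0.6839 -0.2867  0.05  ]
side0 [184 318   9  44 199] [188.2 340.5] [0.1152 0.0453 0.05  ]
side0 [361 319  14  17  96] [366.7 326.7] [ 0.5049 -0.2253  0.05  ]
side0 [ 52 326  27  15 110] [ 66.  334.8] [-0.1142  0.2786  0.05  ]
side0 [144 365  40  26 128] [166.3 382. ] [ 0.0037 -0.0496  0.05  ]
side0 [126 377  14  13  49] [132.3 384.6] [-0.0595 -0.0043  0.05  ]
side0 [122 389  10   9  54] [127.2 393.3] [-0.0797 -0.0221  0.05  ]
```

View pics/c1.png

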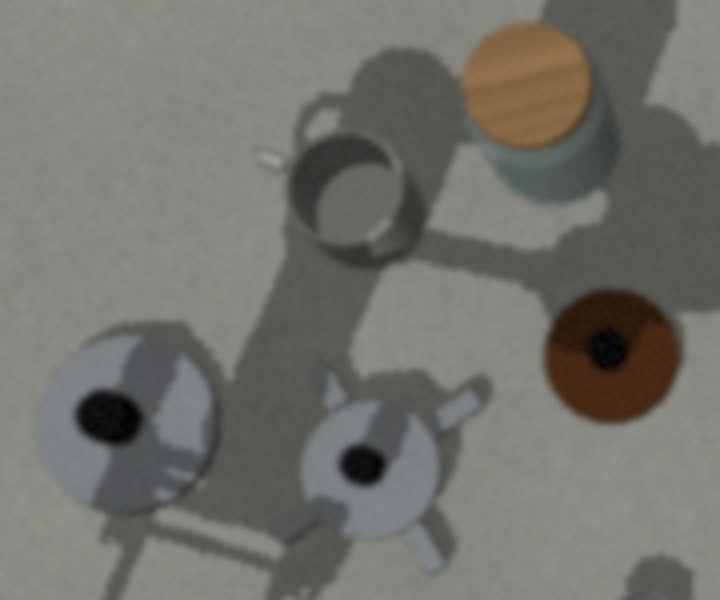

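View pics/c2.png

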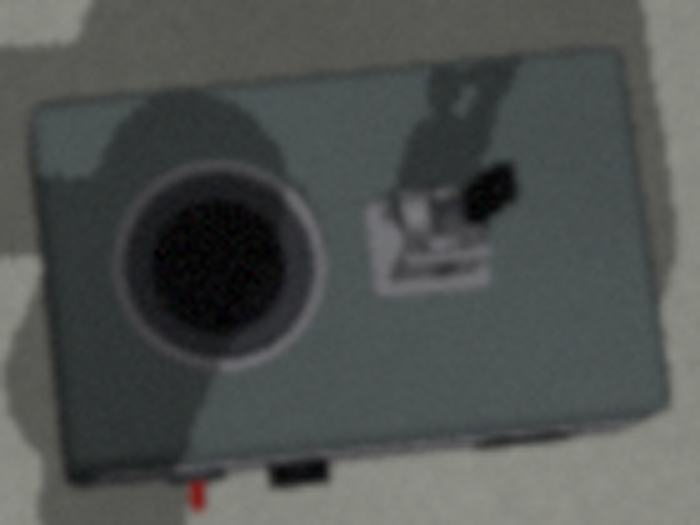

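View pics/c3.png

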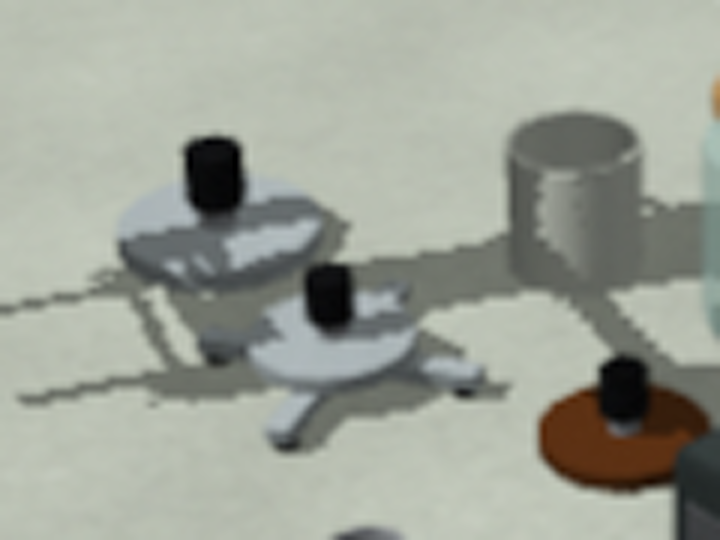

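View pics/c4.png

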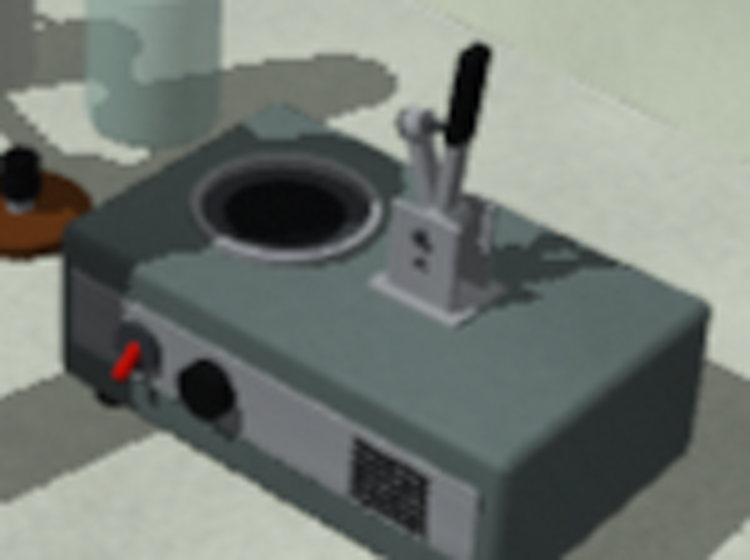

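```bash
python3 - <<'E'
from h import *
def ell(m,near):
    cs,_=cv2.findContours(m.astype('u1'),cv2.RETR_LIST,cv2.CHAIN_APPROX_NONE)
    for c in cs:
        if len(c)>40:
            h=cv2.convexHull(c); e=cv2.fitEllipse(h)
            if np.hypot(e[0][0]-near[0],e[0][1]-near[1])<8: yield e,len(c)
def circ(K,T,e,z):
    (cx,cy),(a,b),th=e; t=np.linspace(0,2*np.pi,24,False); th=np.deg2rad(th)
    P=np.array([onz(K,T,cx+a/2*np.cos(q)*np.cos(th)-b/2*np.sin(q)*np.sin(th),cy+a/2*np.cos(q)*np.sin(th)+b/2*np.sin(q)*np.cos(th),z) for q in t])
    c=P.mean(0); r=np.linalg.norm(P-c,axis=1); return c.round(4),r.mean().round(4),r.std().round(4)
im,K,T=load('top0'); g=im.astype(int)
print('px lid', g[255,225],g[255,235],g[265,213],'roaster',g[240,400],g[217,356],g[190,333],g[218,343],g[218,339],'collar',g[200,375])
# knob: black comps
im2,K2,T2=load('side0')
def tri(a,b):
    o,d=ray(K,T,*a);p,e=ray(K2,T2,*b); d/=np.linalg.norm(d); e/=np.linalg.norm(e)
    s=np.linalg.lstsq(np.c_[d,-e],p-o,rcond=None)[0]; A=o+d*s[0];B=p+e*s[1]; return ((A+B)/2).round(4),np.linalg.norm(A-B).round(4)
print('knob',tri((210.5,255.8),(244.3,248.8)))
# lid: predicted circle onto image for candidate
for n,c in (('top0',(213,255)),('side0',(245,258))):
    im,K,T=load(n); gray=cv2.cvtColor(im,cv2.COLOR_RGB2GRAY)
    P=onz(K,T,*c,.03); print(n,P)
# roaster mask: g-r>5
im,K,T=load('top0'); gi=im.astype(int)
m=((gi[...,1]-gi[...,0])>6)&((gi[...,2]-gi[...,0])>3)
m=m.astype('u1'); m[:165]=0;m[280:]=0;m[:,:310]=0;m[:,460:]=0
m=cv2.morphologyEx(m,cv2.MORPH_OPEN,np.ones((3,3)))
cs,_=cv2.findContours(m,cv2.RETR_EXTERNAL,cv2.CHAIN_APPROX_NONE); c=max(cs,key=cv2.contourArea)
r=cv2.minAreaRect(c); print(r); b=cv2.boxPoints(r)
for p in b: print(p,onz(K,T,*p,.12).round(4))
cv2.imwrite('pics/m.png',m*255)
E
```

```text
px lid [125 128 131] [132 133 126] [129 132 135] roaster [76 84 84] [10 14 11] [75 83 83] [31 30 34] [54 56 57] collar [75 84 82]
knob (array([0.4889, 0.3258, 0.0551]), np.float64(0.0))
top0 [0.49361289 0.32438497 0.03      ]
side0 [0.47852543 0.309805   0.03      ]
((413.1724548339844, 234.56900024414062), (28.89982795715332, 38.78224182128906), 85.2363510131836)
[392.64832 221.77936] [ 0.5641 -0.1629  0.12  ]
[431.29657 218.55865] [ 0.5712 -0.265   0.12  ]
[433.6966  247.35864] [ 0.4949 -0.2675  0.12  ]
[395.04834 250.57935] [ 0.4881 -0.1663  0.12  ]
```

View pics/m.png

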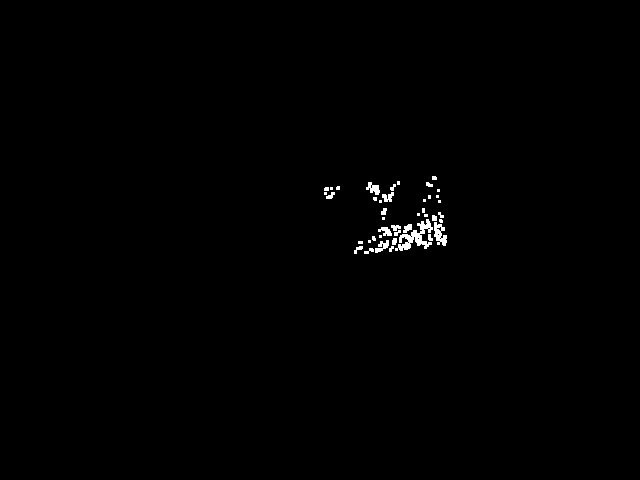

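```bash
python3 - <<'E'
from h import *
im,K,T=load('top0')
f=lambda x,y,z: onz(K,T,(x+.5)/5-.5+315,(y+.5)/5-.5+165,z).round(4)
for p in ((30,103),(620,47),(668,410),(70,478)): print(f(*p,.12))
for p in ((112,263),(328,263),(220,157),(220,370),(220,263.5)): print('col',f(*p,.128))
print('grip black',f(490,193,.26),f(512,170,.27))
g=cv2.GaussianBlur(im,(0,0),1.5).astype(int)
m=((g[...,1]-g[...,0])>4).astype('u1'); m[:165]=0;m[280:]=0;m[:,:310]=0;m[:,460:]=0
cs,_=cv2.findContours(m,cv2.RETR_EXTERNAL,cv2.CHAIN_APPROX_NONE); c=max(cs,key=cv2.contourArea)
r=cv2.minAreaRect(c); print(r)
P=np.array([onz(K,T,*p[0],.12)[:2] for p in c],dtype='f4'); print(cv2.minAreaRect(P))
E
```

```text
[0.6652 0.0244 0.12  ]
[ 0.6914 -0.2906  0.12  ]
[ 0.4963 -0.3055  0.12  ]
[0.4659 0.0069 0.12  ]
col [ 0.5771 -0.0169  0.128 ]
col [ 0.5754 -0.1296  0.128 ]
col [ 0.6327 -0.0748  0.128 ]
col [ 0.52   -0.0716  0.128 ]
col [ 0.576  -0.0732  0.128 ]
grip black [ 0.5841 -0.1896  0.26  ] [ 0.5929 -0.1983  0.27  ]
((384.71240234375, 216.2965545654297), (73.6905517578125, 120.21526336669922), 83.92753601074219)
((0.5800991058349609, -0.14173568785190582), (0.19626878201961517, 0.31393298506736755), 5.154931545257568)
```

>>> arm_command(rows=[{"dx": -52,"dy": -16},{"dx": -52,"dy": -16},{"dx": -52,"dy": -16},{"dx": -52,"dy": -16},{"dx": -52,"dy": -16}])

```text
schema error: expected keys dx, dy, dz, wx, wy, wz, fingers
```

>>> arm_command(rows=[{"dx": -52,"dy": -16},{"dx": -49,"dy": -16},{"wz": 10},{"wz": 10},{"wz": 10}])

```text
schema error: expected keys dx, dy, dz, wx, wy, wz, fingers
```

>>> arm_command(rows=[{"wz": 10},{"wz": 10},{"wz": 10},{"wz": 7},{"fingers": 70}])

```text
schema error: expected keys dx, dy, dz, wx, wy, wz, fingers
```

```bash
python3 - <<'E'
from h import *
cap('wrist','w1'); cap('top','t1'); s=sense(); print(s['t'],s['tcp_pos'],s['tool_rot'],s['opening'],s['wrist_force'])
E
```

```text
0.25 [0.18063737 0.54559605 0.16985482] [[-9.49289732e-01  3.14402383e-01 -3.83046853e-04]
 [ 3.14402593e-01  9.49289423e-01 -7.75432377e-04]
 [ 1.19824539e-04 -8.56540917e-04 -9.99999626e-01]] 0.09387004288074903 [0.21400941 0.24675427 0.19355264]
```

View pics/w1.png

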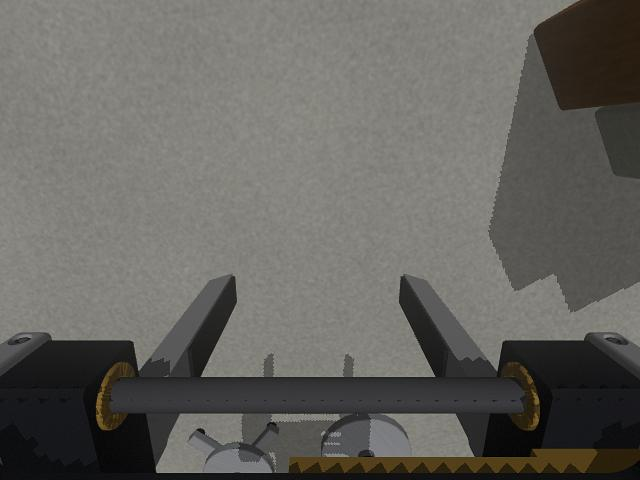

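The moves were refused because every row needs all the keys. The picture shows the same start scene.

>>> arm_command(rows=[{"dx": -52,"dy": -16,"dz": 0,"wx": 0,"wy": 0,"wz": 0,"fingers": 94},{"dx": -52,"dy": -16,"dz": 0,"wx": 0,"wy": 0,"wz": 0,"fingers": 94},{"dx": -52,"dy": -16,"dz": 0,"wx": 0,"wy": 0,"wz": 0,"fingers": 94},{"dx": -52,"dy": -16,"dz": 0,"wx": 0,"wy": 0,"wz": 0,"fingers": 94},{"dx": -52,"dy": -16,"dz": 0,"wx": 0,"wy": 0,"wz": 0,"fingers": 94}])

```text
t: 0.88
tcp_pos: [0.4037, 0.3871, 0.1703]
tool_rot: [[-0.949, 0.314, 0.0], [0.314, 0.949, 0.0], [-0.0, 0.0, -1.0]]
wrist_force: [-0.3, 0.4, 0.2]
opening: 0.0939
```

>>> arm_command(rows=[{"dx": -52,"dy": -16,"dz": 0,"wx": 0,"wy": 0,"wz": 0,"fingers": 70},{"dx": -49,"dy": -16,"dz": 0,"wx": 0,"wy": 0,"wz": 0,"fingers": 70},{"dx": 0,"dy": 0,"dz": 0,"wx": 0,"wy": 0,"wz": 10,"fingers": 70},{"dx": 0,"dy": 0,"dz": 0,"wx": 0,"wy": 0,"wz": 10,"fingers": 70},{"dx": 0,"dy": 0,"dz": 0,"wx": 0,"wy": 0,"wz": 10,"fingers": 70}])

```text
t: 1.5
tcp_pos: [0.4884, 0.3257, 0.17]
tool_rot: [[-0.66, 0.751, -0.001], [0.751, 0.66, -0.0], [0.0, -0.0, -1.0]]
wrist_force: [0.4, -0.1, -0.5]
opening: 0.0702
```

>>> arm_command(rows=[{"dx": 0,"dy": 0,"dz": 0,"wx": 0,"wy": 0,"wz": 10,"fingers": 70},{"dx": 0,"dy": 0,"dz": 0,"wx": 0,"wy": 0,"wz": 10,"fingers": 70},{"dx": 0,"dy": 0,"dz": 0,"wx": 0,"wy": 0,"wz": 10,"fingers": 70},{"dx": 0,"dy": 0,"dz": 0,"wx": 0,"wy": 0,"wz": 7,"fingers": 70},{"dx": 0,"dy": 0,"dz": 0,"wx": 0,"wy": 0,"wz": 0,"fingers": 70}])

```text
t: 2.12
tcp_pos: [0.4882, 0.326, 0.1701]
tool_rot: [[-0.083, 0.997, -0.0], [0.997, 0.083, -0.0], [-0.0, -0.0, -1.0]]
wrist_force: [-0.2, -0.6, -0.6]
opening: 0.0702
```

```bash
python3 - <<'E'
from h import *
cap('wrist','w1'); s=sense(); print(s['t'],s['tcp_pos'],s['tool_rot'],s['opening'],s['wrist_force'])
E
```

```text
2.175 [0.48818685 0.32603088 0.17015572] [[-8.36614408e-02  9.96494215e-01 -2.04560046e-04]
 [ 9.96494236e-01  8.36614315e-02 -5.37141900e-05]
 [-3.64120933e-05 -2.08336714e-04 -9.99999978e-01]] 0.06996401592895722 [ 0.16845938  0.28558337 -0.07027137]
```

View pics/w1.png

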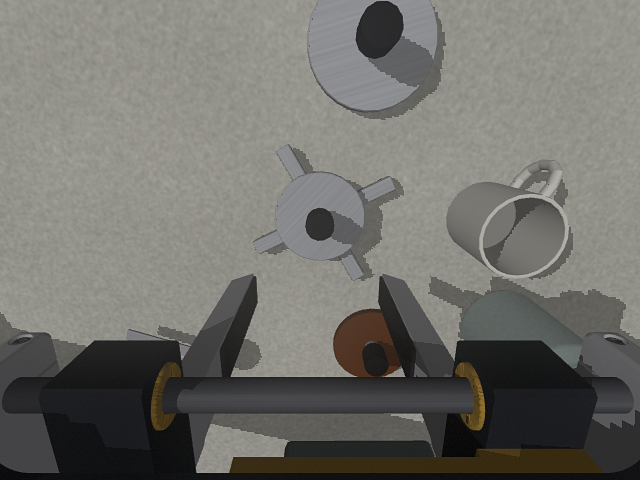

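```bash
python3 - <<'E'
from h import *
im,K,T=load('w1'); g=im.astype(int).max(2)
sub=(g<60).astype('u1'); 
c,l,st,ce=cv2.connectedComponentsWithStats(sub[190:260,290:350])
for i in range(1,c):
    if st[i,4]>100: print(st[i],ce[i]+[290,190])
# outline edge fit: rays from center
im2=cv2.GaussianBlur(im,(0,0),1.2).astype(float)
pts=[]
c0=np.array([320,216.])
# blue-minus-red distinguishes lid(bluish) from counter (yellowish)
d=im2[...,2]-im2[...,0]
print(d[216,300],d[216,250],d[180,320],d[140,320])
m=(d>-1).astype('u1'); 
for a in np.linspace(0,2*np.pi,72,False):
    for r in np.arange(38,56,.5):
        p=c0+r*np.array([np.cos(a),np.sin(a)])
        if d[int(round(p[1])),int(round(p[0]))]<0: pts.append(p);break
pts=np.array(pts,'f4'); 
e=cv2.fitEllipse(pts); print(e,len(pts))
P=np.array([onz(K,T,*p,.030) for p in pts])
A=np.c_[2*P[:,:2],np.ones(len(P))]; x=np.linalg.lstsq(A,(P[:,:2]**2).sum(1),rcond=None)[0]
for _ in range(3):
    r=np.linalg.norm(P[:,:2]-x[:2],axis=1); k=abs(r-np.median(r))<.0015; A=np.c_[2*P[k,:2],np.ones(k.sum())]; x=np.linalg.lstsq(A,(P[k,:2]**2).sum(1),rcond=None)[0]
print('disc',x[:2],np.sqrt(x[2]+x[0]**2+x[1]**2),k.sum())
s=sense(); print('tcp',s['tcp_pos'], 'tcp proj',proj(K,T,s['tcp_pos']))
E
```

```text
[ 16  18  28  33 735] [319.39047619 223.9537415 ]
4.0 -8.0 4.0 -9.0
((319.5018310546875, 215.68849182128906), (89.12870788574219, 91.10403442382812), 127.64825439453125) 61
disc [0.49186741 0.326692  ] 0.04828860173831236 58
tcp [0.48818685 0.32603088 0.17015572] tcp proj [315.00265783 265.06968006]
```

>>> arm_command(rows=[{"dx": 0.6,"dy": 2,"dz": 40,"wx": 0,"wy": 0,"wz": 0,"fingers": 60},{"dx": 0,"dy": 0,"dz": 40,"wx": 0,"wy": 0,"wz": 0,"fingers": 60},{"dx": 0,"dy": 0,"dz": 25,"wx": 0,"wy": 0,"wz": 0,"fingers": 60},{"dx": 0,"dy": 0,"dz": 20,"wx": 0,"wy": 0,"wz": 0,"fingers": 60},{"dx": 0,"dy": 0,"dz": 9,"wx": 0,"wy": 0,"wz": 0,"fingers": 60}], squeeze=12)

```text
t: 2.8
tcp_pos: [0.4895, 0.3265, 0.035]
tool_rot: [[-0.083, 0.997, -0.002], [0.997, 0.083, -0.001], [-0.001, -0.002, -1.0]]
wrist_force: [0.4, 0.6, 0.1]
opening: 0.0601
```

>>> arm_command(rows=[{"dx": 0,"dy": 0,"dz": 0,"wx": 0,"wy": 0,"wz": 0,"fingers": 60},{"dx": 0,"dy": 0,"dz": 0,"wx": 0,"wy": 0,"wz": 0,"fingers": 40},{"dx": 0,"dy": 0,"dz": 0,"wx": 0,"wy": 0,"wz": 0,"fingers": 32}], squeeze=12)

```text
t: 3.18
tcp_pos: [0.4909, 0.3272, 0.0372]
tool_rot: [[-0.082, 0.997, 0.002], [0.997, 0.082, 0.001], [0.001, 0.002, -1.0]]
wrist_force: [-0.1, 0.1, 0.6]
opening: 0.0432
```

```bash
python3 - <<'E'
from h import *
cap('wrist','w2'); s=sense(); print(s['t'],s['tcp_pos'],s['opening'],s['wrist_force'])
E
```

```text
3.225 [0.49076891 0.32713142 0.03711578] 0.03949091737067801 [-1.26018469  0.26409794  0.23570613]
```

View pics/w2.png

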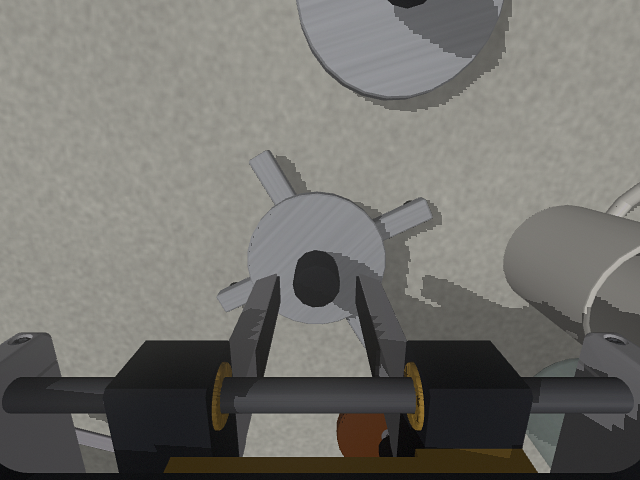

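>>> arm_command(rows=[{"dx": 0,"dy": 0,"dz": 1,"wx": 0,"wy": 0,"wz": 0,"fingers": 30},{"dx": 0,"dy": 0,"dz": 0,"wx": 0,"wy": 0,"wz": 0,"fingers": 20},{"dx": 0,"dy": 0,"dz": 0,"wx": 0,"wy": 0,"wz": 0,"fingers": 15},{"dx": 0,"dy": 0,"dz": 0,"wx": 0,"wy": 0,"wz": 0,"fingers": 15},{"dx": 0,"dy": 0,"dz": 0,"wx": 0,"wy": 0,"wz": 0,"fingers": 15}], squeeze=30)

```text
t: 3.85
tcp_pos: [0.4902, 0.3269, 0.0353]
tool_rot: [[-0.082, 0.997, 0.0], [0.997, 0.082, 0.0], [0.0, 0.0, -1.0]]
wrist_force: [-1.0, -0.6, -0.1]
opening: 0.0152
```

>>> arm_command(rows=[{"dx": 0,"dy": 0,"dz": -5,"wx": 0,"wy": 0,"wz": 0,"fingers": 15},{"dx": 0,"dy": 0,"dz": -20,"wx": 0,"wy": 0,"wz": 0,"fingers": 15},{"dx": 0,"dy": 0,"dz": -40,"wx": 0,"wy": 0,"wz": 0,"fingers": 15},{"dx": 0,"dy": 0,"dz": -40,"wx": 0,"wy": 0,"wz": 0,"fingers": 15},{"dx": 0,"dy": 0,"dz": -45,"wx": 0,"wy": 0,"wz": 0,"fingers": 15}], squeeze=30)

```text
t: 4.47
tcp_pos: [0.4899, 0.3266, 0.1866]
tool_rot: [[-0.082, 0.997, -0.0], [0.997, 0.082, -0.0], [-0.0, -0.0, -1.0]]
wrist_force: [-0.0, 0.3, 0.5]
opening: 0.0151
```

```bash
python3 - <<'E'
from h import *
cap('wrist','w3'); s=sense(); print(s['t'],s['tcp_pos'],s['tool_rot'],s['opening'],s['wrist_force'])
E
```

```text
4.525 [0.49350966 0.32859975 0.19358995] [[-0.08163845  0.99660551  0.01061224]
 [ 0.99665114  0.08158322  0.00553848]
 [ 0.0046539   0.01102886 -0.99992835]] 0.01522355240255241 [1.59035756 0.7368468  3.04075951]
```

View pics/w3.png

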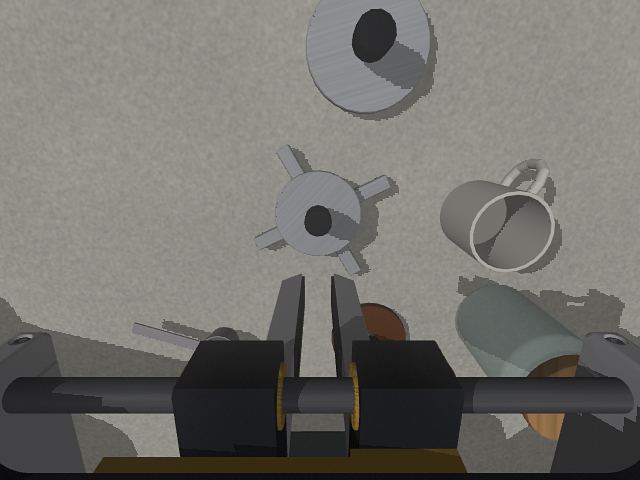

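```bash
python3 - <<'E'
from h import *
s=sense(); p=s['tcp_pos'];R=s['tool_rot']
print(p,s['opening'],s['t'])
im,q=cap('side','s3'); K,T=q['mtx'],q['cam_to_world']
p=sense()['tcp_pos']; a=proj(K,T,p); print('side',a)
x,y=int(a[0])-60,int(a[1])-60
c=im[y:y+90,x:x+120,::-1].copy(); c=cv2.resize(c,None,fx=6,fy=6,interpolation=cv2.INTER_CUBIC)
for dz in(0,-.019,-.05):
    b=(proj(K,T,p+R@[0,0,dz])-[x,y]+.5)*6; cv2.circle(c,(int(b[0]),int(b[1])),4,(0,0,255),-1)
cv2.imwrite('pics/s3c.png',c)
im,q=cap('wrist','w4'); K,T=q['mtx'],q['cam_to_world']; s=sense(); p=s['tcp_pos'];R=s['tool_rot'];print(p,R)
c=im[:,:,::-1].copy()
for sx in(-.008,0,.008):
  for sy in (-.0075,.0075):
    b=proj(K,T,p+R@[sx,sy,0]);print(b); cv2.circle(c,(int(b[0]),int(b[1])),2,(0,0,255),-1)
cv2.imwrite('pics/w4c.png',c)
E
```

```text
[0.49350966 0.32859975 0.19358995] 0.01522355240255241 4.525
side [242.1793197  212.18344788]
[0.49190858 0.32771244 0.18846317] [[-0.08157967  0.99664989  0.00580907]
 [ 0.99666361  0.08156323  0.00301321]
 [ 0.00252931  0.00603551 -0.99997859]]
[301.79858065 275.47588674]
[323.55891241 275.44837066]
[301.65316611 264.60229515]
[323.62644718 264.57787972]
[301.50487707 253.5137583 ]
[323.69531654 253.49257208]
```

View pics/s3c.png

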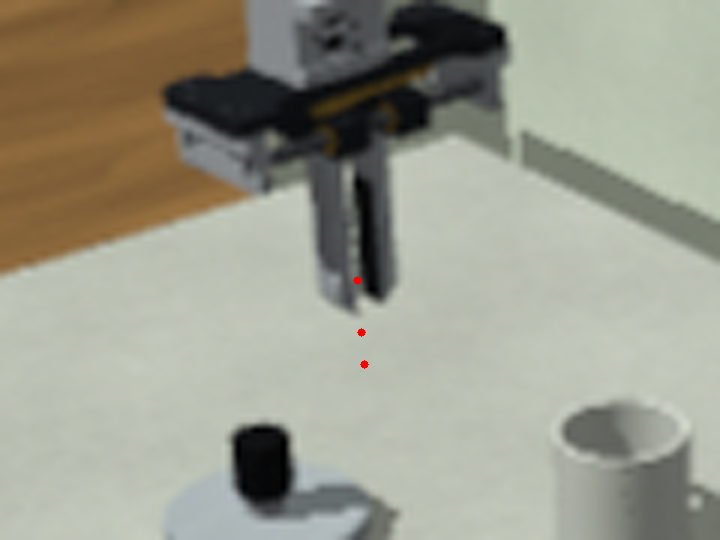

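View pics/w4c.png

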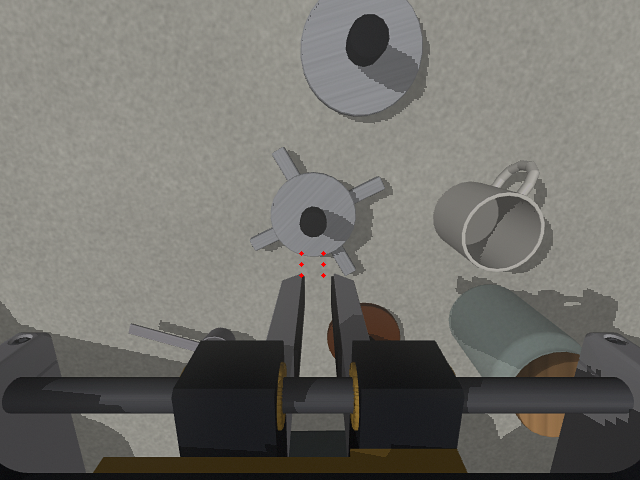

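```bash
python3 - <<'E'
from h import *
for n,p,R in (('side0',[.1806,.54545,.1696],None),('top0',[.1806,.54545,.1696],None)):
    im,K,T=load(n); print(n,[proj(K,T,np.array(p)+[0,0,d]).round(1) for d in(0,.02,.035,.05)])
print(bot, [a for a in dir(bot) if a[0]!='_'], bot.pinch_z)
# wrist: fit tip inner front corners. tool coords of camera
im,K,T=load('w4'); s=sense(); p=s['tcp_pos'];R=s['tool_rot']
for z in (0,-.02,-.03,-.035,-.04,-.045): print(z,[proj(K,T,p+R@[.008,sy,z]).round(1) for sy in(-.0075,.0075)], proj(K,T,p+R@[-.008,.0075,z]).round(1))
im,K,T=load('side0'); c=im[150:240,80:180,::-1]; cv2.imwrite('pics/s0c.png',cv2.resize(c,None,fx=6,fy=6,interpolation=cv2.INTER_CUBIC))
E
```

```text
side0 [array([122.8, 224.3]), array([121.6, 218.8]), array([120.7, 214.5]), array([119.8, 210.3])]
top0 [array([105.4, 381.4]), array([101.7, 382.7]), array([ 98.9, 383.7]), array([ 96. , 384.8])]
<Robot object at 0x7f499a763e00> ['Unreachable', 'pinch_z'] 0.0188
0 [array([301.5, 253.5]), array([323.7, 253.5])] [323.6 275.4]
-0.02 [array([300.2, 264.1]), array([324.4, 264. ])] [324.3 287.7]
-0.03 [array([299.5, 270.1]), array([324.8, 270.1])] [324.7 294.7]
-0.035 [array([299.1, 273.3]), array([325.1, 273.3])] [324.9 298.5]
-0.04 [array([298.7, 276.7]), array([325.3, 276.7])] [325.1 302.4]
-0.045 [array([298.2, 280.3]), array([325.5, 280.3])] [325.3 306.5]
```

View pics/s0c.png

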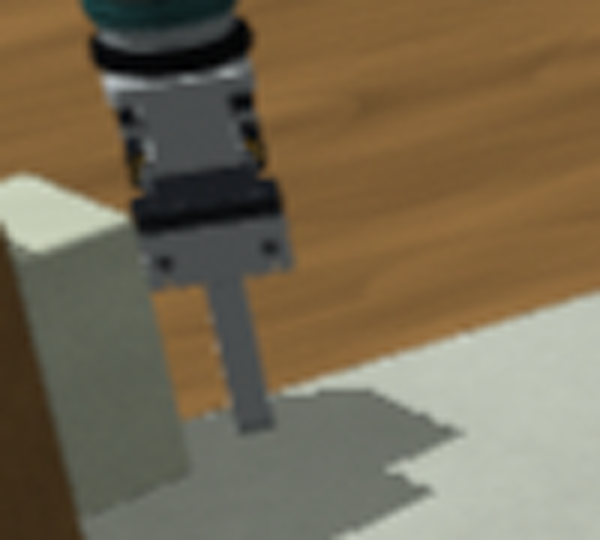

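The measured TCP reads about 38 mm past the visible fingertips. Three cues agree: tip rows and tip spacing in the wrist view, and the side view. The first close therefore went over the knob without touching it. I'll go down again with open fingers, checking visually.

>>> arm_command(rows=[{"dx": 0,"dy": 0,"dz": 35,"wx": 0,"wy": 0,"wz": 0,"fingers": 60},{"dx": 0,"dy": 0,"dz": 40,"wx": 0,"wy": 0,"wz": 0,"fingers": 60},{"dx": 0,"dy": 0,"dz": 40,"wx": 0,"wy": 0,"wz": 0,"fingers": 60},{"dx": 0,"dy": 0,"dz": 30,"wx": 0,"wy": 0,"wz": 0,"fingers": 60},{"dx": 0,"dy": 0,"dz": 0,"wx": 0,"wy": 0,"wz": 0,"fingers": 60}])

```text
t: 5.25
tcp_pos: [0.487, 0.3252, 0.0368]
tool_rot: [[-0.082, 0.997, -0.007], [0.997, 0.082, -0.004], [-0.003, -0.008, -1.0]]
wrist_force: [0.3, -0.6, 0.6]
opening: 0.0589
```

>>> arm_command(rows=[{"dx": 0,"dy": 0,"dz": 0,"wx": 0,"wy": 0,"wz": 0,"fingers": 60},{"dx": 0,"dy": 0,"dz": 0,"wx": 0,"wy": 0,"wz": 0,"fingers": 60}])

```text
t: 5.5
tcp_pos: [0.4912, 0.3274, 0.0417]
tool_rot: [[-0.082, 0.997, 0.002], [0.997, 0.082, 0.001], [0.001, 0.003, -1.0]]
wrist_force: [0.5, -0.4, -0.3]
opening: 0.06
```

```bash
python3 - <<'E'
from h import *
im,q=cap('wrist','w5'); K,T=q['mtx'],q['cam_to_world']; s=sense(); p=s['tcp_pos'];R=s['tool_rot'];print(s['t'],p,R,s['opening'])
c=im[:,:,::-1].copy()
for sx in(-.008,0,.008):
  for sy in (-.03,.03):
    b=proj(K,T,p+R@[sx,sy,-.038]);print(b); cv2.circle(c,(int(b[0]),int(b[1])),2,(0,0,255),-1)
cv2.imwrite('pics/w5c.png',c)
im,q=cap('side','s5'); K,T=q['mtx'],q['cam_to_world']
a=proj(K,T,p); x,y=int(a[0])-60,int(a[1])-60
c=im[y:y+90,x:x+120,::-1].copy(); c=cv2.resize(c,None,fx=6,fy=6,interpolation=cv2.INTER_CUBIC)
for dy in (-.03,.03):
  for dz in(0,-.038,):
    b=(proj(K,T,p+R@[0,dy,dz])-[x,y]+.5)*6; cv2.circle(c,(int(b[0]),int(b[1])),4,(0,0,255),-1)
cv2.imwrite('pics/s5c.png',c)
E
```

```text
5.55 [0.49120449 0.32735529 0.04171155] [[-0.08155205  0.99666598  0.002486  ]
 [ 0.99666847  0.08154897  0.00131448]
 [ 0.00110737  0.00258492 -0.99999605]] 0.059762848592851206
[262.19116671 302.0632936 ]
[366.70679183 302.10692321]
[261.54531616 289.3059059 ]
[367.29946351 289.35203856]
[260.88397407 276.24251622]
[367.90634892 276.29126015]
```

View pics/w5c.png

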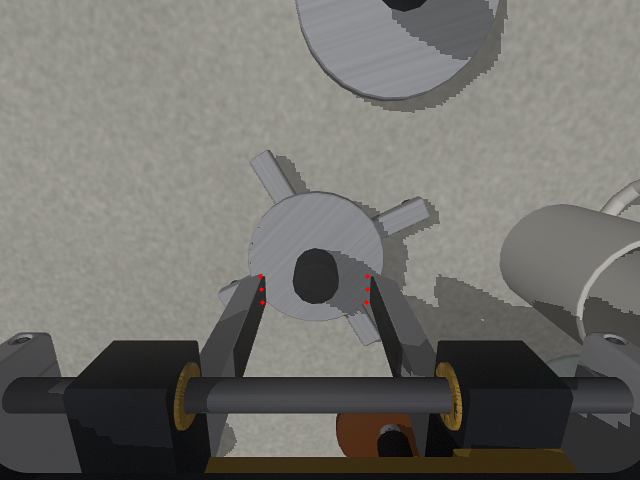

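View pics/s5c.png

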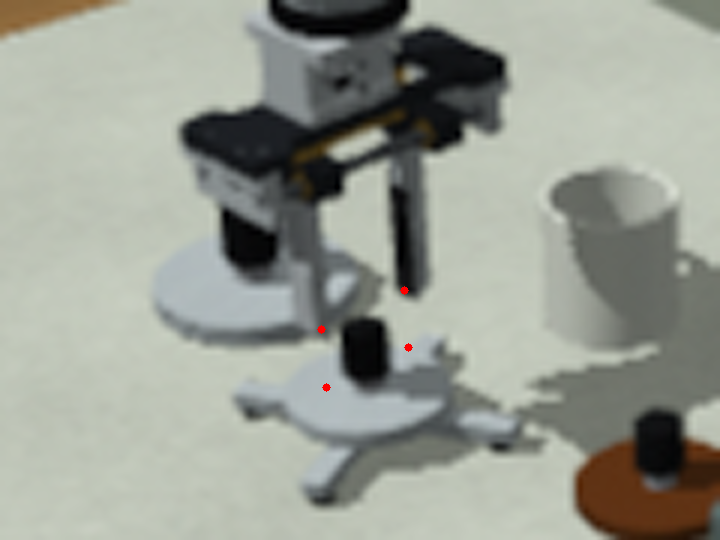

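```bash
python3 - <<'E'
from h import *
s=sense()
im,K,T=load('w5'); g=im.astype(int).max(2)
m=(g[235:320,280:352]<62).astype('u1')
c,l,st,ce=cv2.connectedComponentsWithStats(m)
for i in range(1,c):
    if st[i,4]>200:
        print(st[i]+[280,235,0,0,0])
        x0,y0,w,h=st[i,:4]+[280,235,0,0]
        u=x0+w/2-.5; print('topdisc',onz(K,T,u,y0-.5+.96*w/2,.07))
P=np.array([[.0]*2]);d=cv2.GaussianBlur(im,(0,0),1.2).astype(float); d=d[...,2]-d[...,0]
pts=[];c0=np.array([317,257.])
for a in np.linspace(np.pi*.95,2.05*np.pi,50):
    for r in np.arange(50,90,.5):
        p=c0+r*np.array([np.cos(a),np.sin(a)])
        if d[int(round(p[1])),int(round(p[0]))]<0: pts.append(p);break
P=np.array([onz(K,T,*p,.030) for p in pts])
x=None;k=np.ones(len(P),bool)
for _ in range(4):
    A=np.c_[2*P[k,:2],np.ones(k.sum())]; x=np.linalg.lstsq(A,(P[k,:2]**2).sum(1),rcond=None)[0]; r=np.linalg.norm(P[:,:2]-x[:2],axis=1); k=abs(r-np.median(r))<.0015
print('disc',x[:2],np.sqrt(x[2]+x[0]**2+x[1]**2),k.sum()); print(s['tcp_pos'])
E
```

```text
[ 293  248   46   56 2017]
topdisc [0.49103716 0.33546086 0.07      ]
disc [0.49175522 0.32740667] 0.048087947106144745 42
[0.49104645 0.32728127 0.04158175]
```

>>> arm_command(rows=[{"dx": 0,"dy": 0,"dz": 14,"wx": 0,"wy": 0,"wz": 0,"fingers": 60},{"dx": 0,"dy": 0,"dz": 14,"wx": 0,"wy": 0,"wz": 0,"fingers": 60},{"dx": 0,"dy": 0,"dz": 10,"wx": 0,"wy": 0,"wz": 0,"fingers": 60},{"dx": 0,"dy": 0,"dz": 2,"wx": 0,"wy": 0,"wz": 0,"fingers": 60},{"dx": 0,"dy": 0,"dz": 0,"wx": 0,"wy": 0,"wz": 0,"fingers": 60}])

```text
t: 6.22
tcp_pos: [0.4902, 0.3268, -0.0]
tool_rot: [[-0.082, 0.997, -0.0], [0.997, 0.082, -0.0], [-0.0, -0.0, -1.0]]
wrist_force: [0.7, -0.1, 0.2]
opening: 0.0598
```

>>> arm_command(rows=[{"dx": 0,"dy": 0,"dz": 0,"wx": 0,"wy": 0,"wz": 0,"fingers": 50},{"dx": 0,"dy": 0,"dz": 0,"wx": 0,"wy": 0,"wz": 0,"fingers": 40},{"dx": 0,"dy": 0,"dz": 0,"wx": 0,"wy": 0,"wz": 0,"fingers": 20},{"dx": 0,"dy": 0,"dz": 0,"wx": 0,"wy": 0,"wz": 0,"fingers": 10},{"dx": 0,"dy": 0,"dz": 0,"wx": 0,"wy": 0,"wz": 0,"fingers": 10}], squeeze=25)

```text
t: 6.85
tcp_pos: [0.4902, 0.3269, 0.0005]
tool_rot: [[-0.082, 0.997, 0.0], [0.997, 0.082, 0.0], [0.0, 0.0, -1.0]]
wrist_force: [-1.1, 0.4, 2.2]
opening: 0.0273
```

```bash
python3 - <<'E'
from h import *
cap('side','s6'); s=sense(); print(s['t'],s['tcp_pos'],s['opening'],s['wrist_force'])
c=load('s6')[0][190:280,185:305,::-1]; cv2.imwrite('pics/s6c.png',cv2.resize(c,None,fx=6,fy=6,interpolation=cv2.INTER_CUBIC))
E
```

```text
6.9 [0.49021531 0.32690552 0.00051097] 0.027995406741331726 [-0.74957866 -0.58053083  3.20645523]
```

View pics/s6c.png

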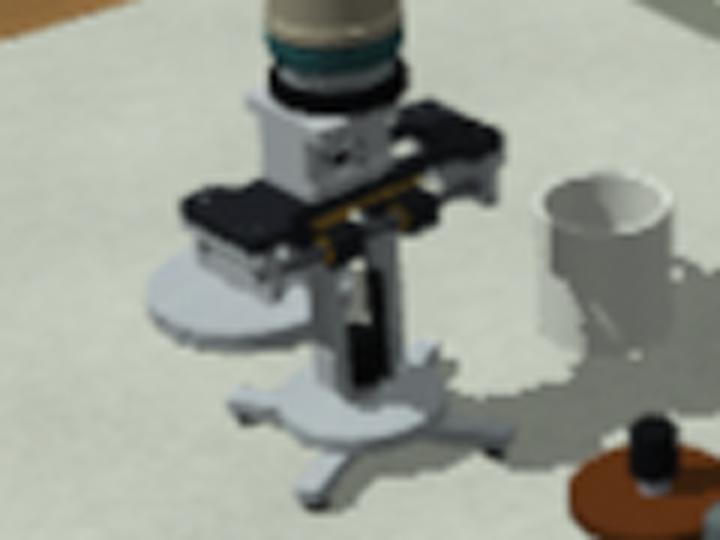

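>>> arm_command(rows=[{"dx": 0,"dy": 0,"dz": -5,"wx": 0,"wy": 0,"wz": 0,"fingers": 10},{"dx": 0,"dy": 0,"dz": -20,"wx": 0,"wy": 0,"wz": 0,"fingers": 10},{"dx": 0,"dy": 0,"dz": -30,"wx": 0,"wy": 0,"wz": 0,"fingers": 10},{"dx": 0,"dy": 0,"dz": -35,"wx": 0,"wy": 0,"wz": 0,"fingers": 10},{"dx": 0,"dy": 0,"dz": -35,"wx": 0,"wy": 0,"wz": 0,"fingers": 10}], squeeze=30)

```text
t: 7.52
tcp_pos: [0.4896, 0.3265, 0.1258]
tool_rot: [[-0.082, 0.997, -0.001], [0.997, 0.082, -0.001], [-0.001, -0.001, -1.0]]
wrist_force: [-0.1, 1.0, -2.8]
opening: 0.0277
```

>>> arm_command(rows=[{"dx": 0,"dy": 0,"dz": -25,"wx": 0,"wy": 0,"wz": 0,"fingers": 10},{"dx": 0,"dy": 0,"dz": -10,"wx": 0,"wy": 0,"wz": 0,"fingers": 10},{"dx": -15,"dy": 2,"dz": 0,"wx": 0,"wy": 0,"wz": 0,"fingers": 10},{"dx": -25,"dy": 3,"dz": 0,"wx": 0,"wy": 0,"wz": 0,"fingers": 10},{"dx": -35,"dy": 5,"dz": 0,"wx": 0,"wy": 0,"wz": 0,"fingers": 10}])

```text
t: 8.15
tcp_pos: [0.5052, 0.2512, 0.1583]
tool_rot: [[-0.083, 0.997, -0.003], [0.997, 0.083, -0.002], [-0.001, -0.003, -1.0]]
wrist_force: [0.2, -0.5, -3.0]
opening: 0.028
```

>>> arm_command(rows=[{"dx": -40,"dy": 5,"dz": 0,"wx": 0,"wy": 0,"wz": 0,"fingers": 10},{"dx": -40,"dy": 5,"dz": 0,"wx": 0,"wy": 0,"wz": 0,"fingers": 10},{"dx": -40,"dy": 6,"dz": 0,"wx": 0,"wy": 0,"wz": 0,"fingers": 10},{"dx": -40,"dy": 6,"dz": 0,"wx": 0,"wy": 0,"wz": 0,"fingers": 10},{"dx": -40,"dy": 5,"dz": 0,"wx": 0,"wy": 0,"wz": 0,"fingers": 10}])

```text
t: 8.78
tcp_pos: [0.5482, 0.0534, 0.1584]
tool_rot: [[-0.081, 0.997, -0.004], [0.997, 0.081, -0.0], [-0.0, -0.004, -1.0]]
wrist_force: [0.1, -0.6, -4.3]
opening: 0.0274
```

```bash
python3 - <<'E'
from h import *
cap('wrist','w7'); s=sense(); print(s['t'],s['tcp_pos'],s['tool_rot'],s['opening'],s['wrist_force'])
E
```

```text
8.825 [0.54966423 0.04760933 0.15835446] [[-0.0788419   0.99688457 -0.00225822]
 [ 0.99686434  0.07882458 -0.00694011]
 [-0.00674049 -0.00279831 -0.99997337]] 0.02747386840782777 [ 1.32643617 -4.47656875 -2.93491698]
```

View pics/w7.png

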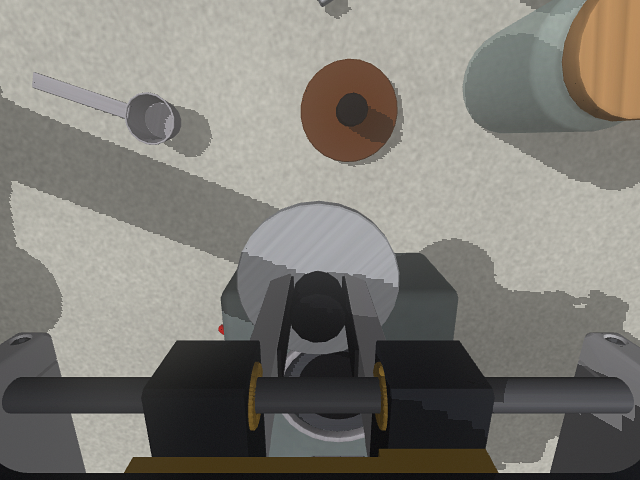

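>>> arm_command(rows=[{"dx": -38,"dy": 5,"dz": 0,"wx": 0,"wy": 0,"wz": 0,"fingers": 10},{"dx": -36,"dy": 4,"dz": 0,"wx": 0,"wy": 0,"wz": 0,"fingers": 10},{"dx": -30,"dy": 3,"dz": 0,"wx": 0,"wy": 0,"wz": 0,"fingers": 10},{"dx": -18,"dy": 2,"dz": 0,"wx": 0,"wy": 0,"wz": 0,"fingers": 10},{"dx": -8,"dy": 1,"dz": 0,"wx": 0,"wy": 0,"wz": 0,"fingers": 10}])

```text
t: 9.45
tcp_pos: [0.5744, -0.0734, 0.1592]
tool_rot: [[-0.08, 0.997, -0.002], [0.997, 0.08, 0.001], [0.001, -0.002, -1.0]]
wrist_force: [-0.9, 0.1, -2.3]
opening: 0.0274
```

>>> arm_command(rows=[{"dx": 0,"dy": 0,"dz": 0,"wx": 0,"wy": 0,"wz": 0,"fingers": 10},{"dx": 0,"dy": 0,"dz": 0,"wx": 0,"wy": 0,"wz": 0,"fingers": 10},{"dx": 0,"dy": 0,"dz": 0,"wx": 0,"wy": 0,"wz": 0,"fingers": 10}])

```text
t: 9.82
tcp_pos: [0.5749, -0.0716, 0.1604]
tool_rot: [[-0.083, 0.997, 0.0], [0.997, 0.083, 0.0], [0.0, 0.0, -1.0]]
wrist_force: [1.1, -0.2, -3.7]
opening: 0.0271
```

```bash
python3 - <<'E'
from h import *
s=sense();print(s['tcp_pos']); cap('wrist','w8'); cap('top','t8'); cap('side','s8'); s=sense(); print(s['t'],s['tcp_pos'],s['tool_rot'],s['opening'],s['wrist_force'])
c=load('t8')[0][165:270,315:455,::-1]; cv2.imwrite('pics/t8c.png',cv2.resize(c,None,fx=5,fy=5,interpolation=cv2.INTER_CUBIC))
c=load('s8')[0][200:320,300:440,::-1]; cv2.imwrite('pics/s8c.png',cv2.resize(c,None,fx=5,fy=5,interpolation=cv2.INTER_CUBIC))
E
```

```text
[ 0.57494907 -0.07162152  0.16038054]
9.975 [ 0.57504941 -0.07201105  0.16039576] [[-8.23067611e-02  9.96607016e-01  2.31319147e-04]
 [ 9.96607037e-01  8.23067334e-02  1.26606438e-04]
 [ 1.07137741e-04  2.40954855e-04 -9.99999965e-01]] 0.027384409378030543 [-0.44739875 -0.14591211 -3.36018634]
```

View pics/w8.png

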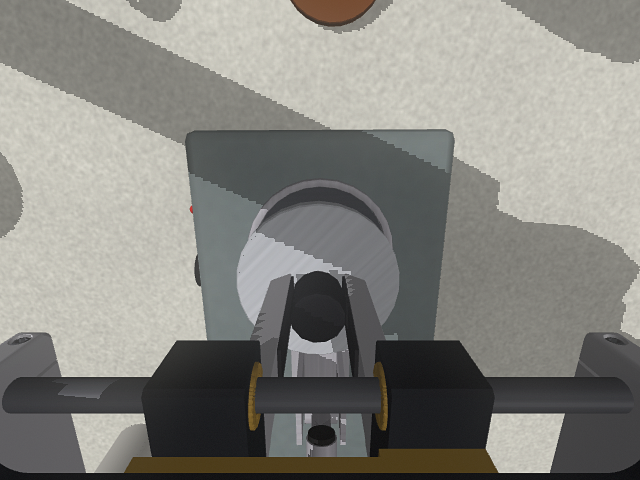

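View pics/t8c.png

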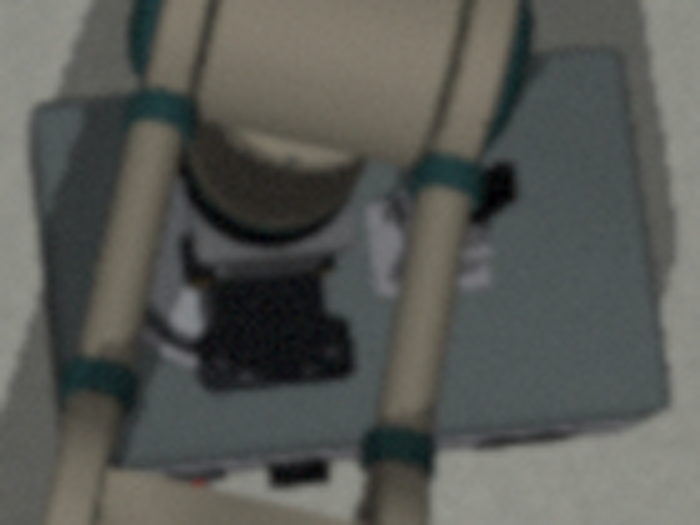

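View pics/s8c.png

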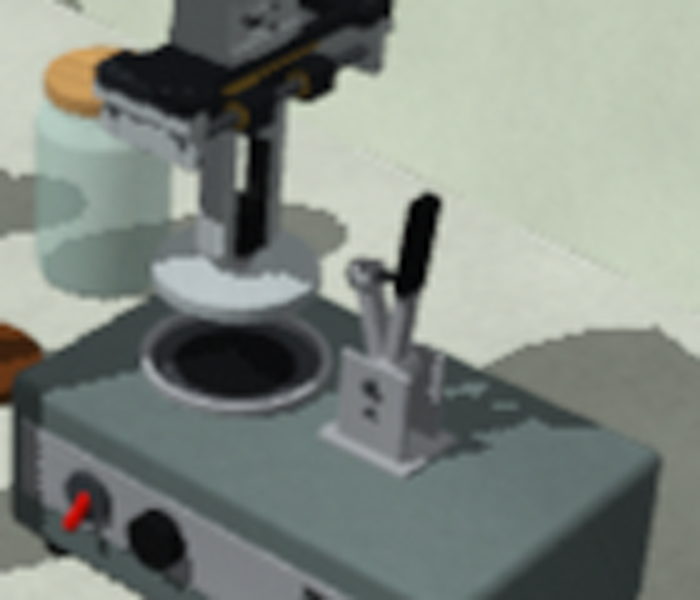

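```bash
python3 - <<'E'
from h import *
im,K,T=load('w8')
c=im[170:320,225:415,::-1]; cv2.imwrite('pics/w8c.png',cv2.resize(c,None,fx=4,fy=4,interpolation=cv2.INTER_CUBIC))
E
```

```text
(no output)
```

View pics/w8c.png

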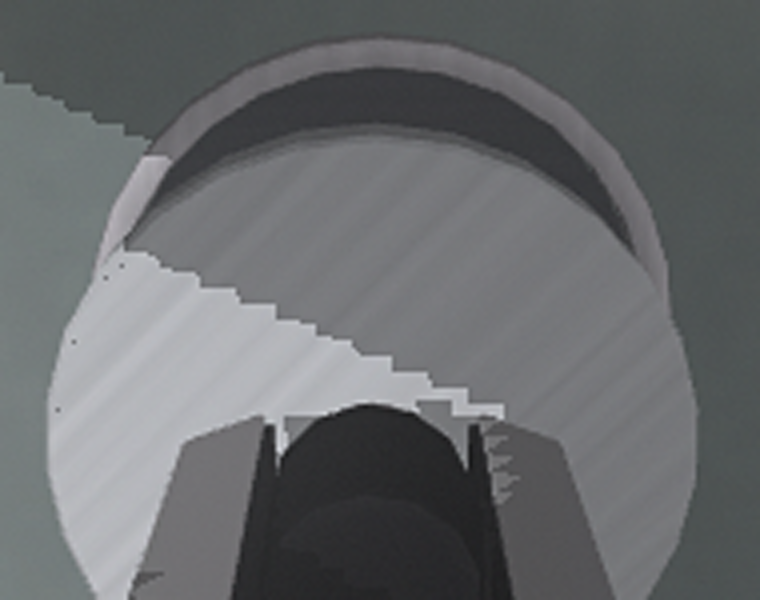

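```bash
python3 - <<'E'
from h import *
im,K,T=load('w8'); g=cv2.cvtColor(im,cv2.COLOR_RGB2GRAY).astype(float)
s=sense();p=s['tcp_pos']
def fitc(pts,z,rr=None):
    P=np.array([onz(K,T,*q,z)[:2] for q in pts])
    from scipy.optimize import least_squares
    x0=[*P.mean(0),.05]
    if rr: f=lambda x: np.linalg.norm(P-x[:2],axis=1)-rr
    else: f=lambda x: np.linalg.norm(P-x[:2],axis=1)-x[2]
    r=least_squares(f,x0 if not rr else x0[:2],loss='soft_l1',f_scale=.0005); return r.x.round(5),np.abs(f(r.x)).mean().round(5),len(P)
c0=proj(K,T,[.5755,-.073,.128]); print(c0)
pin,pout=[],[]
for a in np.deg2rad(np.arange(-150,-29,3)):
    d=np.array([np.cos(a),np.sin(a)])
    rs=np.arange(50,95,.25); v=cv2.remap(g.astype('f4'),(c0[0]+rs*d[0]).astype('f4')[None],(c0[1]+rs*d[1]).astype('f4')[None],cv2.INTER_LINEAR)[0]
    dv=np.gradient(cv2.GaussianBlur(v[None],(0,0),3)[0])
    i=dv.argmax()
    if v[max(i-12,0):i-4].min()<75 and dv[i]>1.2 and v[i+8]>90: pin.append(c0+rs[i]*d)
print('collar inner free',fitc(pin,.128),'fixed',fitc(pin,.128,.0502))
# lid disc edge: left & right sides in crop coords outlines + upper arc
L=[(48,400),(48,440),(55,370),(70,330),(62,510),(85,570),(696,410),(694,460),(690,370),(672,320),(685,520),(665,570)]
L=[((x+.5)/4-.5+225,(y+.5)/4-.5+170) for x,y in L]
U=[(378,139),(300,148),(450,146),(230,168),(520,165),(570,190)]
U=[((x+.5)/4-.5+225,(y+.5)/4-.5+170) for x,y in U]
for z in (.188,.190,.192): print('lid',z,fitc(L+U,z),fitc(L+U,z,.0484))
print('tcp',p)
# finger gap centre
E
```

```text
[315.85291742 251.55141698]
collar inner free (array([ 0.57859, -0.07313,  0.05026]), np.float64(0.0001), 41) fixed (array([ 0.57858, -0.07306]), np.float64(0.0001), 41)
lid 0.188 (array([ 0.577  , -0.07267,  0.04834]), np.float64(0.00027), 18) (array([ 0.57699, -0.07273]), np.float64(0.00027), 18)
lid 0.19 (array([ 0.57692, -0.07178,  0.04782]), np.float64(0.00027), 18) (array([ 0.57693, -0.07242]), np.float64(0.00048), 18)
lid 0.192 (array([ 0.57684, -0.07088,  0.04731]), np.float64(0.00027), 18) (array([ 0.57703, -0.07212]), np.float64(0.00077), 18)
tcp [ 0.57504941 -0.07201105  0.16039576]
```

>>> arm_command(rows=[{"dx": -0.6,"dy": 1.3,"dz": 10,"wx": 0,"wy": 0,"wz": 0,"fingers": 10},{"dx": 0,"dy": 0,"dz": 15,"wx": 0,"wy": 0,"wz": 0,"fingers": 10},{"dx": 0,"dy": 0,"dz": 13,"wx": 0,"wy": 0,"wz": 0,"fingers": 10},{"dx": 0,"dy": 0,"dz": 5,"wx": 0,"wy": 0,"wz": 0,"fingers": 10},{"dx": 0,"dy": 0,"dz": 0,"wx": 0,"wy": 0,"wz": 0,"fingers": 10}])

```text
t: 10.6
tcp_pos: [0.5761, -0.073, 0.1166]
tool_rot: [[-0.081, 0.997, -0.001], [0.997, 0.081, 0.0], [0.0, -0.001, -1.0]]
wrist_force: [-0.3, -0.2, -3.0]
opening: 0.0281
```

>>> arm_command(rows=[{"dx": 0,"dy": 0,"dz": 0,"wx": 0,"wy": 0,"wz": 0,"fingers": 10}])

```text
t: 10.72
tcp_pos: [0.5769, -0.0732, 0.1177]
tool_rot: [[-0.081, 0.997, 0.001], [0.997, 0.081, -0.0], [-0.0, 0.001, -1.0]]
wrist_force: [0.0, 0.5, -3.4]
opening: 0.0276
```

```bash
python3 - <<'E'
from h import *
s=sense(); print(s['tcp_pos'],s['tool_rot'][2]);im,q=cap('wrist','w9'); 
c=im[170:320,225:415,::-1]; cv2.imwrite('pics/w9c.png',cv2.resize(c,None,fx=4,fy=4,interpolation=cv2.INTER_CUBIC))
E
```

```text
[ 0.57686083 -0.0732094   0.11765587] [-2.06180970e-04  9.29054636e-04 -9.99999547e-01]
```

View pics/w9c.png

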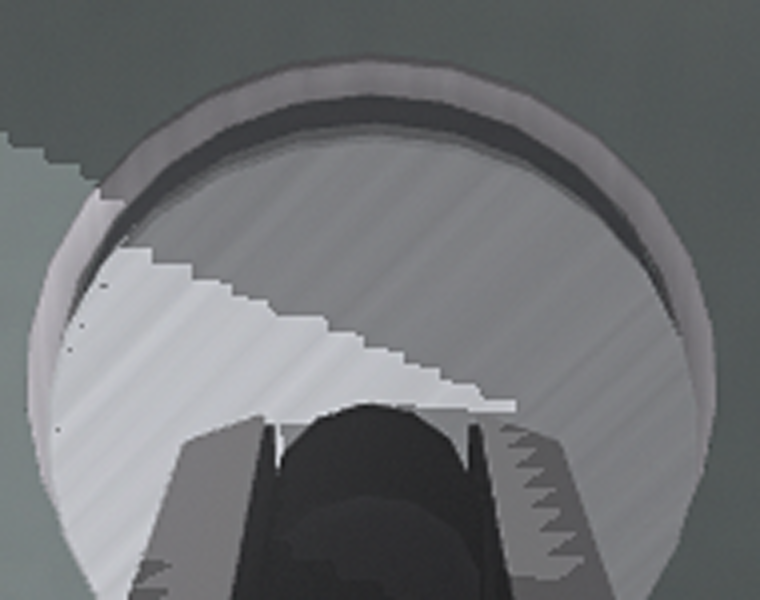

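```bash
cat >> h.py <<'E'
from scipy.optimize import least_squares
def fitc(K,T,pts,z,rr=None):
    P=np.array([onz(K,T,*q,z)[:2] for q in pts])
    x0=[*P.mean(0),.05]
    f=(lambda x: np.linalg.norm(P-x[:2],axis=1)-rr) if rr else (lambda x: np.linalg.norm(P-x[:2],axis=1)-x[2])
    r=least_squares(f,x0 if not rr else x0[:2],loss='soft_l1',f_scale=.0005); return r.x.round(5),np.abs(f(r.x)).mean().round(5)
E
python3 - <<'E'
from h import *
im,K,T=load('w9')
m=lambda L:[((x+.5)/4-.5+225,(y+.5)/4-.5+170) for x,y in L]
inn=[(378,96),(300,104),(230,128),(180,158),(130,205),(95,255),(72,310),(455,104),(525,130),(580,165),(625,210),(660,265),(680,325)]
L=[(50,400),(50,440),(62,350),(62,510),(85,570),(696,410),(696,460),(680,345),(685,520),(665,570)]+[(378,139),(300,148),(450,146),(230,168),(520,165),(570,190)]
print('collar',fitc(K,T,m(inn),.128),fitc(K,T,m(inn),.128,.0502))
print('lid',fitc(K,T,m(L),.1475),fitc(K,T,m(L),.1475,.0484))
E
```

```text
collar (array([ 0.57907, -0.07327,  0.05048]), np.float64(7e-05)) (array([ 0.57905, -0.07292]), np.float64(0.0001))
lid (array([ 0.57889, -0.0732 ,  0.04771]), np.float64(0.00025)) (array([ 0.57897, -0.07387]), np.float64(0.00057))
```

>>> arm_command(rows=[{"dx": 0.3,"dy": 0,"dz": 4,"wx": 0,"wy": 0,"wz": 0,"fingers": 10},{"dx": 0,"dy": 0,"dz": 3,"wx": 0,"wy": 0,"wz": 0,"fingers": 10},{"dx": 0,"dy": 0,"dz": 3,"wx": 0,"wy": 0,"wz": 0,"fingers": 10},{"dx": 0,"dy": 0,"dz": 2,"wx": 0,"wy": 0,"wz": 0,"fingers": 10},{"dx": 0,"dy": 0,"dz": 0,"wx": 0,"wy": 0,"wz": 0,"fingers": 10}])

```text
t: 11.4
tcp_pos: [0.5762, -0.0727, 0.105]
tool_rot: [[-0.081, 0.997, -0.0], [0.997, 0.081, 0.0], [0.0, -0.0, -1.0]]
wrist_force: [-0.0, -0.3, -2.1]
opening: 0.0273
```

>>> arm_command(rows=[{"dx": 0,"dy": 0,"dz": 1,"wx": 0,"wy": 0,"wz": 0,"fingers": 10},{"dx": 0,"dy": 0,"dz": 1,"wx": 0,"wy": 0,"wz": 0,"fingers": 10},{"dx": 0,"dy": 0,"dz": 0,"wx": 0,"wy": 0,"wz": 0,"fingers": 10}])

```text
t: 11.78
tcp_pos: [0.5763, -0.0728, 0.1032]
tool_rot: [[-0.082, 0.997, -0.0], [0.997, 0.082, 0.0], [0.0, -0.0, -1.0]]
wrist_force: [0.1, -0.7, -3.5]
opening: 0.0276
```

>>> arm_command(rows=[{"dx": 0,"dy": 0,"dz": 1,"wx": 0,"wy": 0,"wz": 0,"fingers": 10},{"dx": 0,"dy": 0,"dz": 0,"wx": 0,"wy": 0,"wz": 0,"fingers": 10}])

```text
t: 12.02
tcp_pos: [0.5766, -0.0728, 0.1025]
tool_rot: [[-0.082, 0.997, 0.0], [0.997, 0.082, -0.0], [-0.0, 0.0, -1.0]]
wrist_force: [-0.0, 0.0, -1.8]
opening: 0.0274
```

>>> arm_command(rows=[{"dx": 0,"dy": 0,"dz": 0.7,"wx": 0,"wy": 0,"wz": 0,"fingers": 10},{"dx": 0,"dy": 0,"dz": 0,"wx": 0,"wy": 0,"wz": 0,"fingers": 10}])

```text
t: 12.28
tcp_pos: [0.5766, -0.0728, 0.1025]
tool_rot: [[-0.082, 0.997, 0.001], [0.997, 0.082, -0.0], [-0.0, 0.001, -1.0]]
wrist_force: [-2.0, -0.3, 5.6]
opening: 0.0274
```

```bash
python3 - <<'E'
from h import *
s=sense(); print(s['tcp_pos'],s['wrist_force']);im,q=cap('wrist','w10'); s=sense(); print(s['tcp_pos'],s['wrist_force'])
c=im[170:320,225:415,::-1]; cv2.imwrite('pics/w10c.png',cv2.resize(c,None,fx=4,fy=4,interpolation=cv2.INTER_CUBIC))
E
```

```text
[ 0.57656797 -0.07281384  0.10249993] [-2.01777567 -0.31109187  5.58794496]
[ 0.57657593 -0.07282081  0.1024918 ] [-1.66018821  1.25349107  4.98811839]
```

View pics/w10c.png

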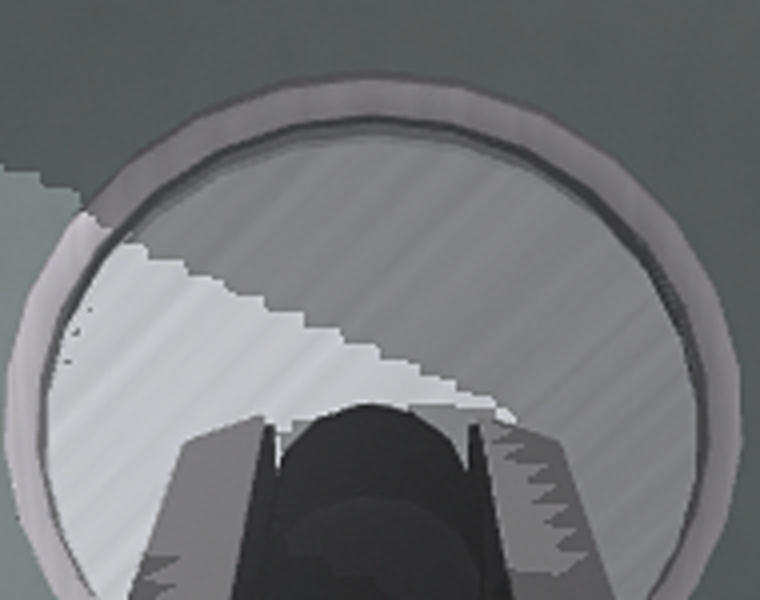

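The lid is in the collar, with an even gap all round (left edge at 40-48, right edge at 697-705 in the crop). It stopped at the predicted height with a 5 N push. Releasing it now.

>>> arm_command(rows=[{"dx": 0,"dy": 0,"dz": -0.5,"wx": 0,"wy": 0,"wz": 0,"fingers": 30},{"dx": 0,"dy": 0,"dz": 0,"wx": 0,"wy": 0,"wz": 0,"fingers": 50},{"dx": 0,"dy": 0,"dz": 0,"wx": 0,"wy": 0,"wz": 0,"fingers": 50},{"dx": 0,"dy": 0,"dz": 0,"wx": 0,"wy": 0,"wz": 0,"fingers": 50},{"dx": 0,"dy": 0,"dz": 0,"wx": 0,"wy": 0,"wz": 0,"fingers": 50}])

```text
t: 12.95
tcp_pos: [0.5764, -0.0728, 0.1019]
tool_rot: [[-0.082, 0.997, -0.0], [0.997, 0.082, 0.0], [0.0, -0.0, -1.0]]
wrist_force: [-0.6, -0.1, -0.9]
opening: 0.0501
```

>>> arm_command(rows=[{"dx": 0,"dy": 0,"dz": -15,"wx": 0,"wy": 0,"wz": 0,"fingers": 50},{"dx": 0,"dy": 0,"dz": -40,"wx": 0,"wy": 0,"wz": 0,"fingers": 50},{"dx": 0,"dy": 0,"dz": -50,"wx": 0,"wy": 0,"wz": 0,"fingers": 50},{"dx": 0,"dy": 0,"dz": -50,"wx": 0,"wy": 0,"wz": 0,"fingers": 30},{"dx": 0,"dy": 0,"dz": -35,"wx": 0,"wy": 0,"wz": 0,"fingers": 10}])

```text
t: 13.58
tcp_pos: [0.577, -0.0729, 0.2961]
tool_rot: [[-0.082, 0.997, 0.005], [0.997, 0.082, -0.001], [-0.001, 0.004, -1.0]]
wrist_force: [0.5, -0.7, 0.2]
opening: 0.0334
```

>>> arm_command(rows=[{"dx": 0,"dy": 0,"dz": -10,"wx": 0,"wy": 0,"wz": 0,"fingers": 0},{"dx": 0,"dy": 0,"dz": 0,"wx": 0,"wy": 0,"wz": 0,"fingers": 0},{"dx": 0,"dy": 0,"dz": 0,"wx": 0,"wy": 0,"wz": 0,"fingers": 0}])

```text
t: 13.95
tcp_pos: [0.5755, -0.0726, 0.3002]
tool_rot: [[-0.082, 0.997, -0.003], [0.997, 0.082, 0.001], [0.001, -0.003, -1.0]]
wrist_force: [-0.5, -0.1, -0.9]
opening: 0.0032
```

```bash
python3 - <<'E'
from h import *
s=sense(); print(s['t'],s['tcp_pos'],s['wrist_force'],s['opening']);im,q=cap('wrist','w11');cap('side','s11')
c=load('s11')[0][200:320,300:440,::-1]; cv2.imwrite('pics/s11c.png',cv2.resize(c,None,fx=5,fy=5,interpolation=cv2.INTER_CUBIC))
E
```

```text
13.95 [ 0.57547393 -0.07258054  0.30021042] [-0.4511286  -0.08913622 -0.8733039 ] 0.003204511199684694
```

View pics/w11.png

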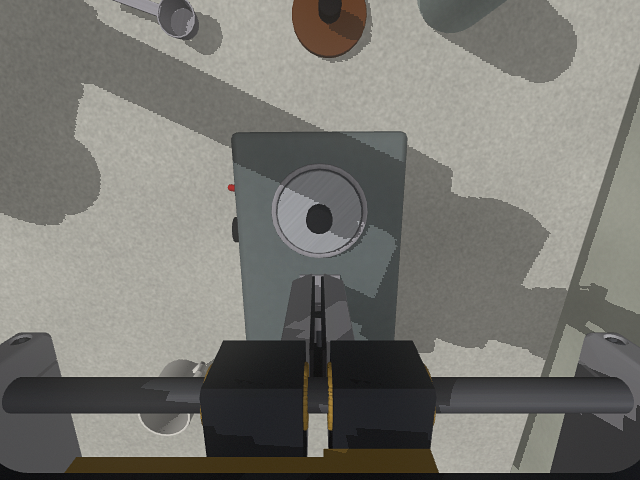

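View pics/s11c.png

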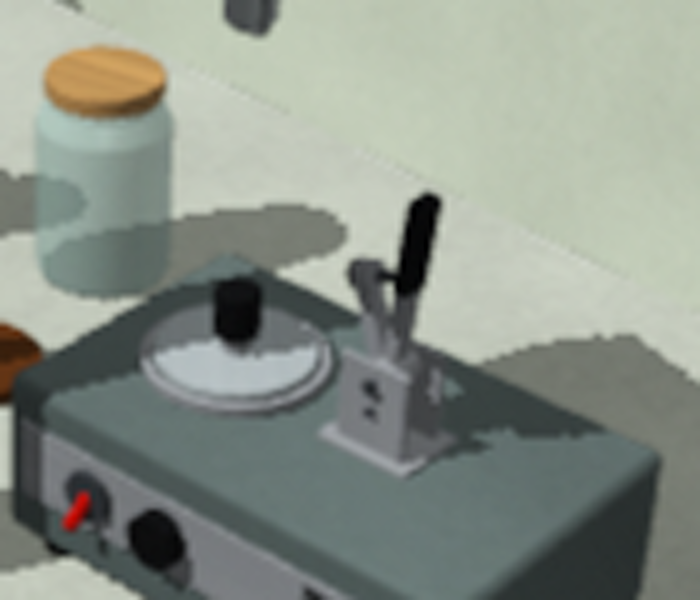

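>>> arm_command(rows=[{"dx": -30,"dy": 0,"dz": 0,"wx": 0,"wy": 0,"wz": 0,"fingers": 0},{"dx": -40,"dy": 0,"dz": 0,"wx": 0,"wy": 0,"wz": 0,"fingers": 0},{"dx": -22,"dy": 0,"dz": 10,"wx": 0,"wy": 0,"wz": 0,"fingers": 0},{"dx": 0,"dy": 0,"dz": 30,"wx": 0,"wy": 0,"wz": 0,"fingers": 0},{"dx": 0,"dy": 0,"dz": 25,"wx": 0,"wy": 0,"wz": 0,"fingers": 0}])

```text
t: 14.68
tcp_pos: [0.5831, -0.1643, 0.2346]
tool_rot: [[-0.081, 0.997, -0.002], [0.997, 0.081, 0.002], [0.002, -0.002, -1.0]]
wrist_force: [1.3, -0.3, -0.3]
opening: 0.0007
```

>>> arm_command(rows=[{"dx": 0,"dy": 0,"dz": 15,"wx": 0,"wy": 0,"wz": 0,"fingers": 0},{"dx": 0,"dy": 0,"dz": 0,"wx": 0,"wy": 0,"wz": 0,"fingers": 0},{"dx": 0,"dy": 0,"dz": 0,"wx": 0,"wy": 0,"wz": 0,"fingers": 0}])

```text
t: 15.05
tcp_pos: [0.5845, -0.1645, 0.2229]
tool_rot: [[-0.082, 0.997, 0.001], [0.997, 0.082, -0.0], [-0.0, 0.001, -1.0]]
wrist_force: [0.4, 1.0, -0.2]
opening: 0.0003
```

```bash
python3 - <<'E'
from h import *
s=sense(); print(s['t'],s['tcp_pos'],s['tool_rot'],s['wrist_force'],s['opening']);cap('wrist','w12');cap('side','s12')
c=load('s12')[0][180:300,320:460,::-1]; cv2.imwrite('pics/s12c.png',cv2.resize(c,None,fx=5,fy=5,interpolation=cv2.INTER_CUBIC))
E
```

```text
15.05 [ 0.58445714 -0.16447552  0.22287884] [[-8.18124754e-02  9.96646662e-01  1.46625176e-03]
 [ 9.96647623e-01  8.18130915e-02 -3.65152630e-04]
 [-4.83886739e-04  1.43146229e-03 -9.99998858e-01]] [ 0.40676104  0.95008578 -0.15588924] 0.0003496788856726296
```

View pics/w12.png

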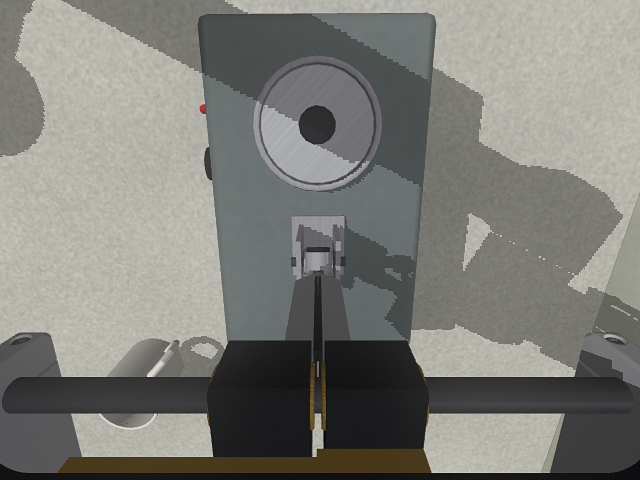

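View pics/s12c.png

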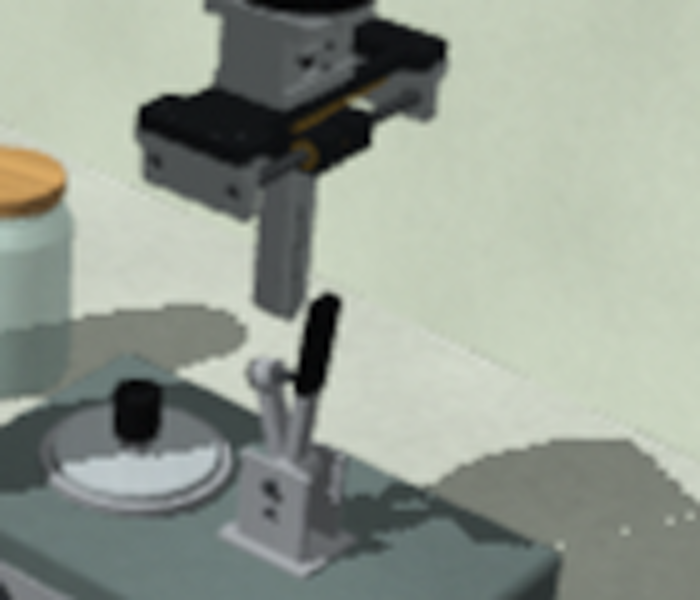

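>>> arm_command(rows=[{"dx": -9,"dy": 0,"dz": 2.5,"wx": 0,"wy": 0,"wz": 0,"fingers": 0},{"dx": -4,"dy": 0,"dz": 0,"wx": 0,"wy": 0,"wz": 0,"fingers": 0},{"dx": -6,"dy": 0,"dz": 0.7,"wx": 0,"wy": 0,"wz": 0,"fingers": 0},{"dx": -6,"dy": 0,"dz": 0.7,"wx": 0,"wy": 0,"wz": 0,"fingers": 0},{"dx": -6.5,"dy": 0,"dz": 0.9,"wx": 0,"wy": 0,"wz": 0,"fingers": 0}], squeeze=20)

```text
t: 15.78
tcp_pos: [0.5865, -0.1918, 0.218]
tool_rot: [[-0.083, 0.997, 0.001], [0.997, 0.083, 0.008], [0.008, 0.001, -1.0]]
wrist_force: [-0.3, 8.9, 3.4]
opening: 0.0007
```

>>> arm_command(rows=[{"dx": -8.8,"dy": 0,"dz": 2.7,"wx": 0,"wy": 0,"wz": 0,"fingers": 0},{"dx": -8.5,"dy": 0,"dz": 3.4,"wx": 0,"wy": 0,"wz": 0,"fingers": 0},{"dx": -8.1,"dy": 0,"dz": 4.3,"wx": 0,"wy": 0,"wz": 0,"fingers": 0}])

```text
t: 16.15
tcp_pos: [0.5889, -0.2187, 0.2076]
tool_rot: [[-0.082, 0.997, 0.001], [0.997, 0.082, 0.005], [0.005, 0.002, -1.0]]
wrist_force: [-0.2, 5.7, 2.1]
opening: 0.0002
```

>>> arm_command(rows=[{"dx": -7.8,"dy": 0,"dz": 5,"wx": 0,"wy": 0,"wz": 0,"fingers": 0},{"dx": -7.1,"dy": 0,"dz": 5.9,"wx": 0,"wy": 0,"wz": 0,"fingers": 0},{"dx": -6.6,"dy": 0,"dz": 6.5,"wx": 0,"wy": 0,"wz": 0,"fingers": 0}])

```text
t: 16.52
tcp_pos: [0.5906, -0.2419, 0.1892]
tool_rot: [[-0.082, 0.997, 0.001], [0.997, 0.082, 0.002], [0.002, 0.001, -1.0]]
wrist_force: [1.0, 4.1, 0.1]
opening: 0.0003
```

>>> arm_command(rows=[{"dx": -5.8,"dy": 0,"dz": 7.2,"wx": 0,"wy": 0,"wz": 0,"fingers": 0},{"dx": -5.1,"dy": 0,"dz": 7.7,"wx": 0,"wy": 0,"wz": 0,"fingers": 0}])

```text
t: 16.77
tcp_pos: [0.591, -0.255, 0.1739]
tool_rot: [[-0.081, 0.997, -0.001], [0.997, 0.081, -0.002], [-0.002, -0.001, -1.0]]
wrist_force: [0.1, 1.3, 0.2]
opening: 0.0008
```

```bash
python3 - <<'E'
from h import *
s=sense(); print(s['t'],s['tcp_pos'],s['wrist_force']);cap('side','s13')
c=load('s13')[0][180:300,320:460,::-1]; cv2.imwrite('pics/s13c.png',cv2.resize(c,None,fx=5,fy=5,interpolation=cv2.INTER_CUBIC))
E
```

```text
16.775 [ 0.59097173 -0.25500097  0.17385746] [0.07654199 1.28461418 0.15844715]
```

View pics/s13c.png

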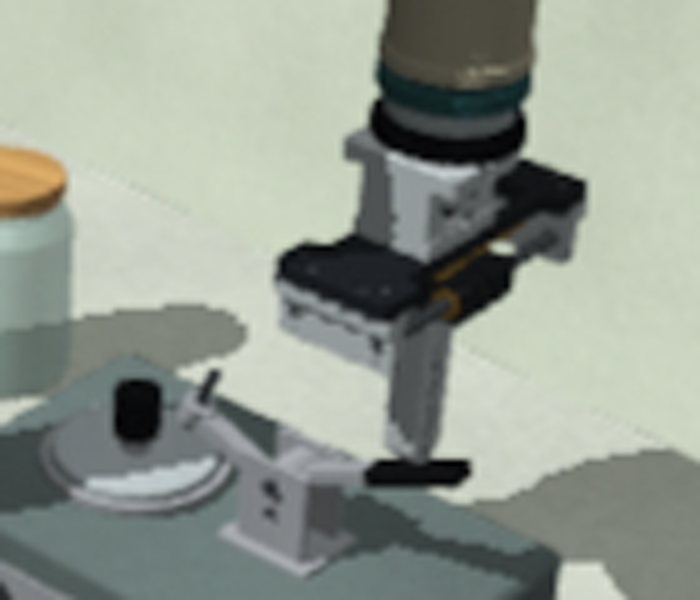

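>>> arm_command(rows=[{"dx": -4.2,"dy": 0,"dz": 8.1,"wx": 0,"wy": 0,"wz": 0,"fingers": 0},{"dx": -3.5,"dy": 0,"dz": 5,"wx": 0,"wy": 0,"wz": 0,"fingers": 0},{"dx": -2,"dy": 0,"dz": 3.5,"wx": 0,"wy": 0,"wz": 0,"fingers": 0}])

```text
t: 17.2
tcp_pos: [0.5919, -0.2636, 0.1575]
tool_rot: [[-0.081, 0.997, -0.0], [0.997, 0.081, -0.0], [-0.0, -0.0, -1.0]]
wrist_force: [-0.4, -0.4, -1.0]
opening: 0.0008
```

>>> arm_command(rows=[{"dx": -1.5,"dy": 0,"dz": 4,"wx": 0,"wy": 0,"wz": 0,"fingers": 0},{"dx": 0,"dy": 0,"dz": 0,"wx": 0,"wy": 0,"wz": 0,"fingers": 0}])

```text
t: 17.45
tcp_pos: [0.5919, -0.2646, 0.1536]
tool_rot: [[-0.081, 0.997, -0.0], [0.997, 0.081, 0.0], [0.0, -0.0, -1.0]]
wrist_force: [0.4, 0.4, 0.3]
opening: 0.0001
```

```bash
python3 - <<'E'
from h import *
s=sense(); print(s['t'],s['tcp_pos'],s['wrist_force']);cap('side','s14')
c=load('s14')[0][200:320,310:450,::-1]; cv2.imwrite('pics/s14c.png',cv2.resize(c,None,fx=5,fy=5,interpolation=cv2.INTER_CUBIC))
E
```

```text
17.45 [ 0.59190711 -0.26461266  0.15361311] [0.41844908 0.42088522 0.26465584]
```

View pics/s14c.png

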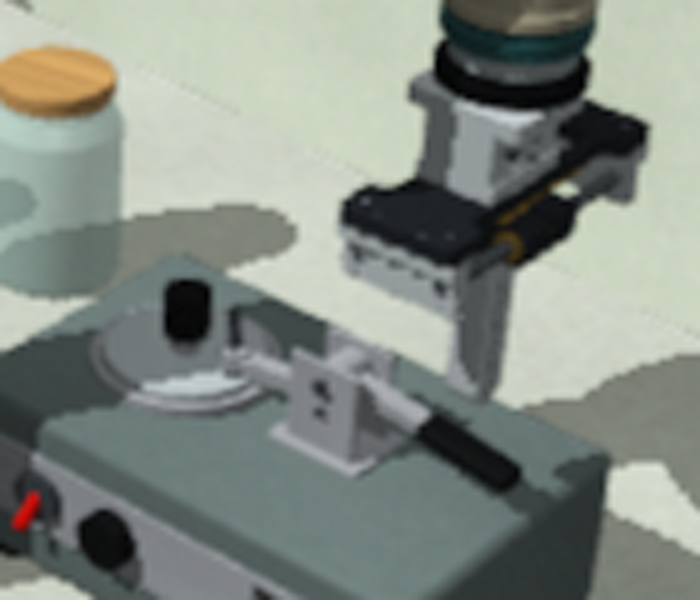

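>>> arm_command(rows=[{"dx": -5,"dy": 0,"dz": 4,"wx": 0,"wy": 0,"wz": 0,"fingers": 0},{"dx": 0,"dy": 0,"dz": 3,"wx": 0,"wy": 0,"wz": 0,"fingers": 0},{"dx": 0,"dy": 0,"dz": 0,"wx": 0,"wy": 0,"wz": 0,"fingers": 0}])

```text
t: 17.88
tcp_pos: [0.5922, -0.2695, 0.1465]
tool_rot: [[-0.081, 0.997, -0.001], [0.997, 0.081, 0.001], [0.001, -0.001, -1.0]]
wrist_force: [-0.4, 0.4, 0.5]
opening: 0.0005
```

>>> arm_command(rows=[{"dx": 0,"dy": 0,"dz": 2,"wx": 0,"wy": 0,"wz": 0,"fingers": 0},{"dx": 0,"dy": 0,"dz": 2,"wx": 0,"wy": 0,"wz": 0,"fingers": 0},{"dx": 0,"dy": 0,"dz": 0,"wx": 0,"wy": 0,"wz": 0,"fingers": 0}])

```text
t: 18.25
tcp_pos: [0.5924, -0.2695, 0.1427]
tool_rot: [[-0.082, 0.997, -0.0], [0.997, 0.082, 0.0], [0.0, -0.0, -1.0]]
wrist_force: [-0.3, 0.4, -0.3]
opening: 0.0008
```

>>> arm_command(rows=[{"dx": 0,"dy": 0,"dz": 2,"wx": 0,"wy": 0,"wz": 0,"fingers": 0},{"dx": 0,"dy": 0,"dz": 1,"wx": 0,"wy": 0,"wz": 0,"fingers": 0}])

```text
t: 18.5
tcp_pos: [0.5925, -0.2696, 0.1398]
tool_rot: [[-0.082, 0.997, -0.0], [0.997, 0.082, 0.0], [0.0, -0.0, -1.0]]
wrist_force: [-0.4, 0.1, -0.9]
opening: 0.0002
```

>>> arm_command(rows=[{"dx": 0,"dy": 0,"dz": 1,"wx": 0,"wy": 0,"wz": 0,"fingers": 0},{"dx": 0,"dy": 0,"dz": 1,"wx": 0,"wy": 0,"wz": 0,"fingers": 0}])

```text
t: 18.75
tcp_pos: [0.5925, -0.2696, 0.1379]
tool_rot: [[-0.081, 0.997, 0.0], [0.997, 0.081, 0.0], [0.0, 0.0, -1.0]]
wrist_force: [0.2, -0.9, 0.8]
opening: -0.0002
```

>>> arm_command(rows=[{"dx": 0,"dy": 0,"dz": 1,"wx": 0,"wy": 0,"wz": 0,"fingers": 0},{"dx": 0,"dy": 0,"dz": 1,"wx": 0,"wy": 0,"wz": 0,"fingers": 0}])

```text
t: 19.0
tcp_pos: [0.5925, -0.2696, 0.1359]
tool_rot: [[-0.082, 0.997, 0.0], [0.997, 0.082, 0.0], [0.0, 0.0, -1.0]]
wrist_force: [-0.8, 0.0, 0.1]
opening: 0.0004
```

>>> arm_command(rows=[{"dx": 0,"dy": 0,"dz": 1,"wx": 0,"wy": 0,"wz": 0,"fingers": 0},{"dx": 0,"dy": 0,"dz": 0.5,"wx": 0,"wy": 0,"wz": 0,"fingers": 0}])

```text
t: 19.25
tcp_pos: [0.5925, -0.2696, 0.1344]
tool_rot: [[-0.082, 0.997, -0.0], [0.997, 0.082, 0.0], [0.0, -0.0, -1.0]]
wrist_force: [0.4, -1.0, 0.2]
opening: 0.0005
```

```bash
python3 - <<'E'
from h import *
s=sense(); print(s['t'],s['tcp_pos'],s['wrist_force']);cap('side','s15')
c=load('s15')[0][200:320,310:450,::-1]; cv2.imwrite('pics/s15c.png',cv2.resize(c,None,fx=5,fy=5,interpolation=cv2.INTER_CUBIC))
E
```

```text
19.25 [ 0.59246606 -0.26958137  0.13436572] [ 0.39648911 -1.04650304  0.15755041]
```

View pics/s15c.png

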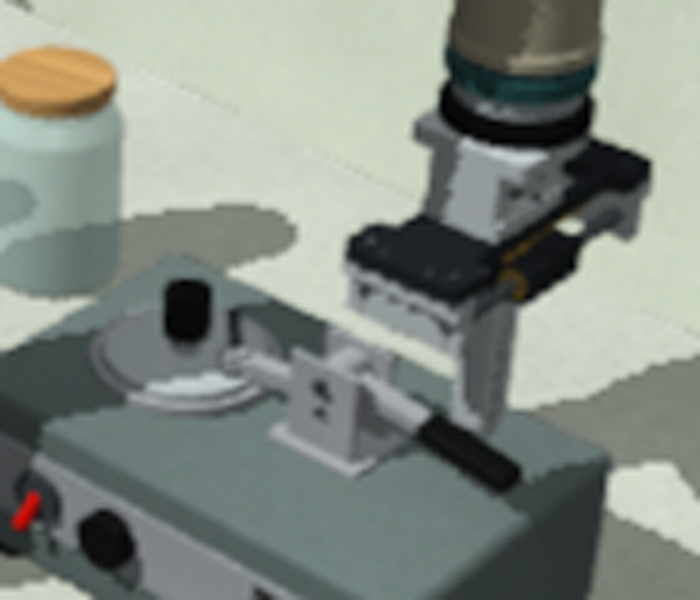

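>>> arm_command(rows=[{"dx": 0,"dy": 0,"dz": 1.2,"wx": 0,"wy": 0,"wz": 0,"fingers": 0},{"dx": 0,"dy": 0,"dz": 1.2,"wx": 0,"wy": 0,"wz": 0,"fingers": 0},{"dx": 0,"dy": 0,"dz": 0.6,"wx": 0,"wy": 0,"wz": 0,"fingers": 0}])

```text
t: 19.68
tcp_pos: [0.5925, -0.2696, 0.1313]
tool_rot: [[-0.082, 0.997, -0.0], [0.997, 0.082, 0.0], [0.0, -0.0, -1.0]]
wrist_force: [-0.5, -0.1, -0.4]
opening: 0.0005
```

>>> arm_command(rows=[{"dx": 0,"dy": 0,"dz": 1,"wx": 0,"wy": 0,"wz": 0,"fingers": 0},{"dx": 0,"dy": 0,"dz": 0.5,"wx": 0,"wy": 0,"wz": 0,"fingers": 0}])

```text
t: 19.92
tcp_pos: [0.5925, -0.2696, 0.1298]
tool_rot: [[-0.082, 0.997, -0.0], [0.997, 0.082, 0.0], [0.0, -0.0, -1.0]]
wrist_force: [-0.6, -0.3, 0.8]
opening: 0.0003
```

>>> arm_command(rows=[{"dx": 0,"dy": 0,"dz": 1,"wx": 0,"wy": 0,"wz": 0,"fingers": 0},{"dx": 0,"dy": 0,"dz": 0.5,"wx": 0,"wy": 0,"wz": 0,"fingers": 0}])

```text
t: 20.18
tcp_pos: [0.5925, -0.2696, 0.1284]
tool_rot: [[-0.082, 0.997, -0.0], [0.997, 0.082, 0.0], [0.0, -0.0, -1.0]]
wrist_force: [-0.2, -0.3, -0.6]
opening: 0.0006
```

>>> arm_command(rows=[{"dx": 0,"dy": 0,"dz": 1,"wx": 0,"wy": 0,"wz": 0,"fingers": 0},{"dx": 0,"dy": 0,"dz": 0.3,"wx": 0,"wy": 0,"wz": 0,"fingers": 0}])

```text
t: 20.42
tcp_pos: [0.5925, -0.2696, 0.1271]
tool_rot: [[-0.082, 0.997, -0.0], [0.997, 0.082, 0.0], [0.0, -0.0, -1.0]]
wrist_force: [0.3, -0.6, -1.0]
opening: 0.0004
```

>>> arm_command(rows=[{"dx": 0,"dy": 0,"dz": 1,"wx": 0,"wy": 0,"wz": 0,"fingers": 0},{"dx": 0,"dy": 0,"dz": 0.5,"wx": 0,"wy": 0,"wz": 0,"fingers": 0}])

```text
t: 20.68
tcp_pos: [0.5925, -0.2696, 0.1256]
tool_rot: [[-0.082, 0.997, -0.0], [0.997, 0.082, 0.0], [0.0, -0.0, -1.0]]
wrist_force: [-0.2, -0.3, -0.1]
opening: 0.0004
```

>>> arm_command(rows=[{"dx": 0,"dy": 0,"dz": 1,"wx": 0,"wy": 0,"wz": 0,"fingers": 0},{"dx": 0,"dy": 0,"dz": 0.5,"wx": 0,"wy": 0,"wz": 0,"fingers": 0}])

```text
t: 20.92
tcp_pos: [0.5925, -0.2696, 0.1242]
tool_rot: [[-0.082, 0.997, 0.0], [0.997, 0.082, 0.0], [0.0, 0.0, -1.0]]
wrist_force: [-0.0, -0.2, 0.8]
opening: 0.0004
```

>>> arm_command(rows=[{"dx": 0,"dy": 0,"dz": 1,"wx": 0,"wy": 0,"wz": 0,"fingers": 0},{"dx": 0,"dy": 0,"dz": 0.3,"wx": 0,"wy": 0,"wz": 0,"fingers": 0}])

```text
t: 21.18
tcp_pos: [0.5926, -0.2696, 0.1235]
tool_rot: [[-0.082, 0.997, 0.001], [0.997, 0.082, -0.0], [-0.0, 0.001, -1.0]]
wrist_force: [-0.9, 0.4, 4.6]
opening: 0.0006
```

```bash
python3 - <<'E'
from h import *
s=sense(); print(s['t'],s['tcp_pos'],s['wrist_force']);cap('side','s16')
c=load('s16')[0][200:320,310:450,::-1]; cv2.imwrite('pics/s16c.png',cv2.resize(c,None,fx=5,fy=5,interpolation=cv2.INTER_CUBIC))
E
```

```text
21.175 [ 0.59261291 -0.26960716  0.12352784] [-0.85859809  0.42540065  4.5999639 ]
```

View pics/s16c.png

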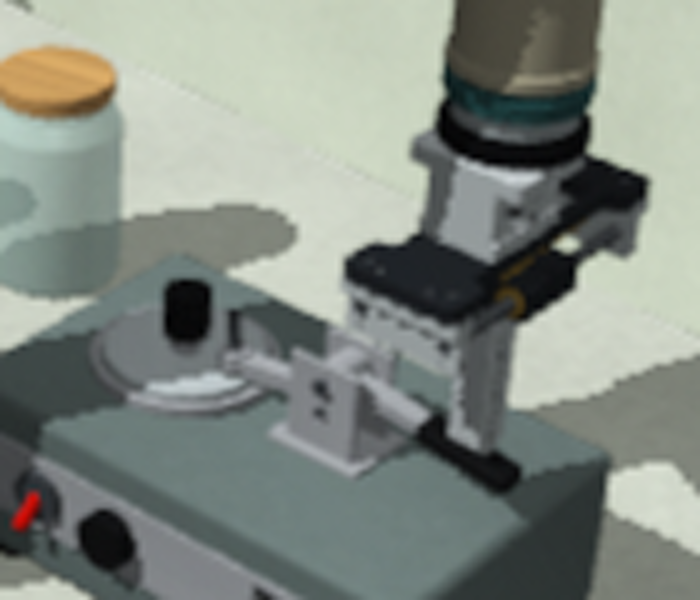

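Contact with the lever at z = 0.1235 and 4.6 N. Pressing on in small steps.

>>> arm_command(rows=[{"dx": 0,"dy": 0,"dz": 0.7,"wx": 0,"wy": 0,"wz": 0,"fingers": 0},{"dx": 0,"dy": 0,"dz": 0,"wx": 0,"wy": 0,"wz": 0,"fingers": 0}])

```text
t: 21.48
tcp_pos: [0.5926, -0.2696, 0.1231]
tool_rot: [[-0.082, 0.997, 0.001], [0.997, 0.082, -0.0], [-0.0, 0.001, -1.0]]
wrist_force: [-0.8, 0.8, 6.8]
opening: 0.0001
```

>>> arm_command(rows=[{"dx": 0,"dy": 0,"dz": 0.7,"wx": 0,"wy": 0,"wz": 0,"fingers": 0},{"dx": 0,"dy": 0,"dz": 0,"wx": 0,"wy": 0,"wz": 0,"fingers": 0}])

```text
t: 21.72
tcp_pos: [0.5926, -0.2696, 0.1228]
tool_rot: [[-0.082, 0.997, 0.001], [0.997, 0.082, -0.0], [-0.0, 0.001, -1.0]]
wrist_force: [-2.7, 2.1, 9.0]
opening: 0.0006
```

>>> arm_command(rows=[{"dx": 0,"dy": 0,"dz": 0.8,"wx": 0,"wy": 0,"wz": 0,"fingers": 0},{"dx": 0,"dy": 0,"dz": 0.4,"wx": 0,"wy": 0,"wz": 0,"fingers": 0}])

```text
t: 21.98
tcp_pos: [0.5927, -0.2696, 0.1223]
tool_rot: [[-0.082, 0.997, 0.002], [0.997, 0.082, -0.001], [-0.001, 0.001, -1.0]]
wrist_force: [-2.3, 1.6, 12.1]
opening: 0.0003
```

>>> arm_command(rows=[{"dx": 0,"dy": 0,"dz": 0,"wx": 0,"wy": 0,"wz": 0,"fingers": 0},{"dx": 0,"dy": 0,"dz": 0,"wx": 0,"wy": 0,"wz": 0,"fingers": 0},{"dx": 0,"dy": 0,"dz": 0,"wx": 0,"wy": 0,"wz": 0,"fingers": 0},{"dx": 0,"dy": 0,"dz": 0,"wx": 0,"wy": 0,"wz": 0,"fingers": 0}])

```text
t: 22.48
tcp_pos: [0.5927, -0.2695, 0.1224]
tool_rot: [[-0.082, 0.997, 0.002], [0.997, 0.082, -0.001], [-0.001, 0.002, -1.0]]
wrist_force: [-3.0, 1.1, 11.3]
opening: 0.0003
```

>>> arm_command(rows=[{"dx": 0,"dy": 0,"dz": 0.6,"wx": 0,"wy": 0,"wz": 0,"fingers": 0},{"dx": 0,"dy": 0,"dz": 0,"wx": 0,"wy": 0,"wz": 0,"fingers": 0},{"dx": 0,"dy": 0,"dz": 0,"wx": 0,"wy": 0,"wz": 0,"fingers": 0},{"dx": 0,"dy": 0,"dz": 0,"wx": 0,"wy": 0,"wz": 0,"fingers": 0}])

```text
t: 22.98
tcp_pos: [0.5927, -0.2696, 0.1222]
tool_rot: [[-0.082, 0.997, 0.002], [0.997, 0.082, -0.001], [-0.001, 0.002, -1.0]]
wrist_force: [-4.1, 1.8, 12.5]
opening: 0.0003
```

>>> arm_command(rows=[{"dx": 0,"dy": 0,"dz": -2,"wx": 0,"wy": 0,"wz": 0,"fingers": 0},{"dx": 0,"dy": 0,"dz": -6,"wx": 0,"wy": 0,"wz": 0,"fingers": 0},{"dx": 0,"dy": 0,"dz": -20,"wx": 0,"wy": 0,"wz": 0,"fingers": 0},{"dx": 0,"dy": 0,"dz": -40,"wx": 0,"wy": 0,"wz": 0,"fingers": 0},{"dx": 0,"dy": 0,"dz": -40,"wx": 0,"wy": 0,"wz": 0,"fingers": 0}])

```text
t: 23.6
tcp_pos: [0.5923, -0.2696, 0.2277]
tool_rot: [[-0.081, 0.997, -0.001], [0.997, 0.081, 0.001], [0.001, -0.001, -1.0]]
wrist_force: [0.3, 0.5, 0.1]
opening: 0.0006
```

>>> arm_command(rows=[{"dx": -20,"dy": 0,"dz": -40,"wx": 0,"wy": 0,"wz": 0,"fingers": 0},{"dx": -30,"dy": 0,"dz": -15,"wx": 0,"wy": 0,"wz": 0,"fingers": 0},{"dx": 0,"dy": 0,"dz": 0,"wx": 0,"wy": 0,"wz": 0,"fingers": 0},{"dx": 0,"dy": 0,"dz": 0,"wx": 0,"wy": 0,"wz": 0,"fingers": 0},{"dx": 0,"dy": 0,"dz": 0,"wx": 0,"wy": 0,"wz": 0,"fingers": 0}])

```text
t: 24.22
tcp_pos: [0.5961, -0.3181, 0.2814]
tool_rot: [[-0.082, 0.997, -0.002], [0.997, 0.082, 0.002], [0.002, -0.002, -1.0]]
wrist_force: [-0.1, 0.6, 0.0]
opening: 0.0
```

```bash
python3 - <<'E'
from h import *
s=sense(); print(s['t'],s['tcp_pos'],s['wrist_force']);cap('side','s17');cap('wrist','w17');cap('top','t17')
c=load('s17')[0][200:320,310:450,::-1]; cv2.imwrite('pics/s17c.png',cv2.resize(c,None,fx=5,fy=5,interpolation=cv2.INTER_CUBIC))
E
```

```text
24.225 [ 0.59614563 -0.31810568  0.28139187] [-0.08084163  0.58835409  0.00428452]
```

View pics/s17c.png

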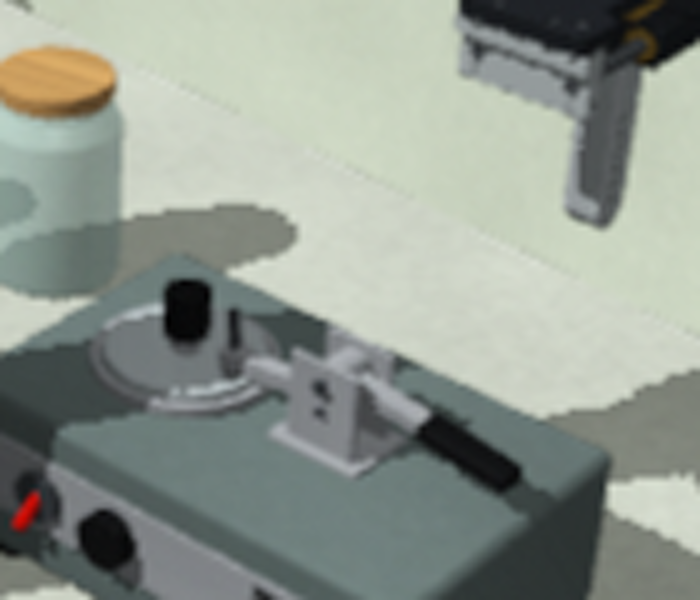

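View pics/w17.png

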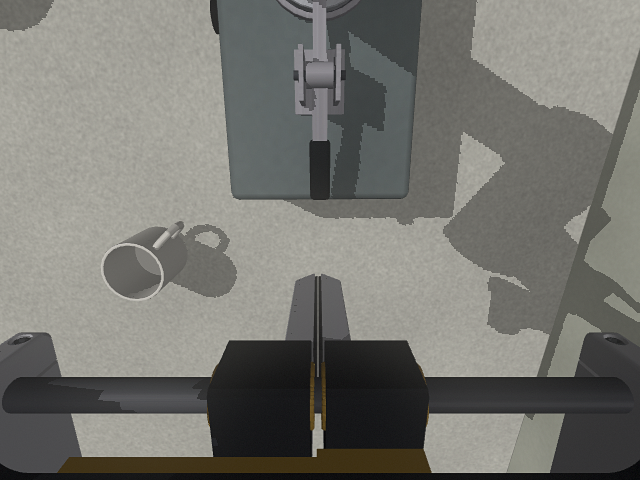

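View pics/t17.png

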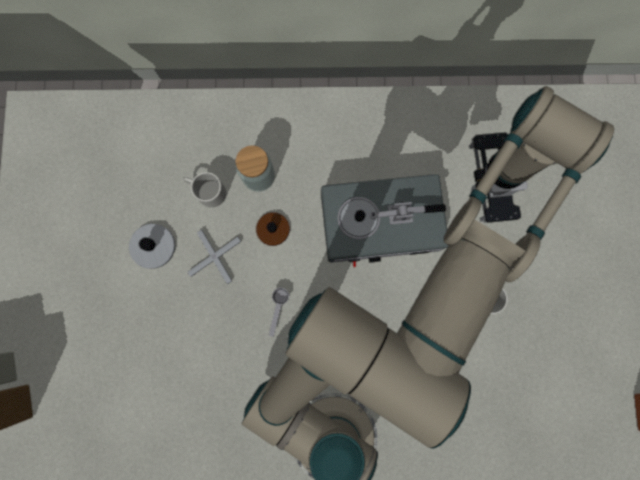

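Final look: the arm lies over the lid (side crop, pad at 235,365), and the lever grip lies over at (470,455). The jar, scoop and mugs are at their old pixels. The mug near the arm is partly hidden from above, but the wrist view shows it standing.

```bash
python3 -c "
from h import *
print(order.finish_job()); s=sense(); print(s['t'],s['wrist_force'])"
```

```text
the job is handed in; nothing more can be done
None
the job is handed in; nothing more can be done
```

The lid is seated in the roaster's collar and clamped, and the job was handed in at about 24 s. `finish_job` gave no verdict, so what follows rests on my own measurements.

- **Lid:** I took the smaller grey lid from the trivet and lowered it into the collar. It stopped at the predicted seat height with a 5 N push. The wrist view showed it centred in the collar to about 1 mm.
- **Lever:** I pushed it over with the closed fingers until it snapped past centre, then felt for its stop. I held it there at about 11–12.5 N (wrist sensor) for roughly a second and let go. The highest force I read on the lever was about 13 N.
- **Last checks:** After I backed off, the pictures showed the lever lying over and the hold-down arm down on the lid, and the wrist force was about 0. The jar, the scoop and the mug by the jar stood where they were. The other mug was partly hidden from above but standing in the wrist view.
- **Not measured:** The pad's force on the lid and the exact lever angle.
- **What disagreed:** The reported TCP lay about 38 mm beyond the real fingertips, so my first grasp closed on air above the knob. I confirmed the offset in the wrist and side views and corrected for it. The wrist camera also read about 2 mm off sideways, which I allowed for.

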